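Unstack the sorting cups onto their colour stands

TASK

Set out the stall's sorting cups for the day: take the two nested stacks apart, lifting each tall cup straight up out of the wide one, and stand every cup upright on the middle of the round wooden stand of its own colour (blue, yellow, green, white). Leave the glass jar and the glue bottle standing where they are.

Things in the scene. Friction and masses are not known exactly. Their poses are not given: they have to be found in the camera images.
- cup_blue_center (a point): tall narrow blue plastic cup, 90 mm high, outside diameter 36 mm at the foot, 44 mm at the rim, wall 2.5 mm, 50 g, round. Point: on its axis, half-way up (45 mm above its foot); z along the axis, up. At the start it is loosely nested in one of the wide cups (either one), its foot 4 mm above the table on that cup's floor, and sticks out 49 mm above that cup's rim.
- cup_yellow_center (a point): tall narrow yellow plastic cup, 90 mm high, outside diameter 36 mm at the foot, 44 mm at the rim, wall 2.5 mm, 50 g, round. Point: on its axis, half-way up (45 mm above its foot); z along the axis, up. At the start it is loosely nested in one of the wide cups (either one), its foot 4 mm above the table on that cup's floor, and sticks out 49 mm above that cup's rim.
- cup_green_center (a point): wide low green plastic cup, 45 mm high, outside diameter 52 mm at the foot, 64 mm at the rim, wall 2.5 mm, floor 4 mm thick, 60 g, round. Point: on its axis, half-way up (22.5 mm above its foot); z along the axis, up. At the start it stands on the table with one of the tall cups (either one) nested in it.
- cup_white_center (a point): wide low white plastic cup, 45 mm high, outside diameter 52 mm at the foot, 64 mm at the rim, wall 2.5 mm, floor 4 mm thick, 60 g, round. Point: on its axis, half-way up (22.5 mm above its foot); z along the axis, up. At the start it stands on the table with one of the tall cups (either one) nested in it.
- stand_blue_top (a point): middle of the upper face of the blue stand: a round light-wood disc fixed to the table, 80 mm in diameter, 12 mm high in all, with a blue disc 72 mm in diameter inlaid on its top. The upper face is 12 mm above the table; z is up.
- stand_yellow_top (a point): middle of the upper face of the yellow stand: a round light-wood disc fixed to the table, 80 mm in diameter, 12 mm high in all, with a yellow disc 72 mm in diameter inlaid on its top. The upper face is 12 mm above the table; z is up.
- stand_green_top (a point): middle of the upper face of the green stand: a round light-wood disc fixed to the table, 80 mm in diameter, 12 mm high in all, with a green disc 72 mm in diameter inlaid on its top. The upper face is 12 mm above the table; z is up.
- stand_white_top (a point): middle of the upper face of the white stand: a round light-wood disc fixed to the table, 80 mm in diameter, 12 mm high in all, with a white disc 72 mm in diameter inlaid on its top. The upper face is 12 mm above the table; z is up.
- jar_center (a point): bystander: small glass jar with a cork, 44 mm in diameter, 63 mm high, standing loose on the table; the point is on its axis half-way up. Not to be moved.
- glue_center (a point): bystander: slim white bottle with a blue pointed cap, 30 mm in diameter, 90 mm high, standing loose on the table; the point is on its axis half-way up. Not to be moved.
Things that resemble listed ones, but are neither listed nor needed, are in the scene too. Leave any red look-alike of the part that bears stand_yellow_top alone.

How it is judged:
By the outcome, as a careful person would: the job done as asked, in the order asked, and still so for the second after the job is handed in, with the robot touching nothing.
It also fails if it takes over 128 s, if anything falls off the work surface, if the arm or the gripper's body presses on something with over 40 N, if the wrist force passes 120 N, or if a joint passes its speed limit or range.

ROBOT

A 7-joint arm with a two-finger parallel gripper is mounted at the origin on a cart in front of the work surface, level with it; the furniture and walls round the work are solid. World frame = base frame: x ahead of the robot, y to its left, z up, the work surface at z = 0. Lengths are in m, angles in rad, forces in N, time in s.
With the tool pointing down it reaches from about 0.4 to 0.85 m from the base axis. Payload 4.5 kg.
Tool frame: the origin (TCP) lies at the very end of the fingers, on their centre line; the grasp point (between the pads) lies 19 mm behind it (pinch_z is the distance from the TCP to the grasp point, in m); z points along the fingers, y is the line along which they close (so a half turn about z gives the same grasp; the last joint's range is limited). The gripper opens to 88 mm and grips with 3 to 60 N. Pads are 18 mm wide; open, the fingers measure 123 mm over their backs; the gripper's body (75 mm by 187 mm) begins 45 mm behind the grasp point.
Start: joints at [1.195, 0.689, -0.195, 1.565, 0.157, 0.902, -0.215], TCP at [0.249, -0.573, 0.239] pointing down, gripper open.
Joint ranges: [-3.01, 3.01], [-0.46, 2.08], [-1.47, 1.51], [0.13, 2.56], [-1, 4.14], [0.04, 2.09], [-2.66, 2.66]. Speed limits (rad/s): [2.57, 2.57, 3.14, 3.14, 3.14, 3.14, 3.14].

INTERFACE

Orientations are given as a unit quaternion [x, y, z, w].
In Python, from station import * gives the robot as it stands.
- The arm moves only by the shell command python3 -m creep 'ROWS' [FORCE]. ROWS is JSON, a list of rows, each an object of numbers: "dx", "dy", "dz": the shift along the tool's x, y, z in units of 1000 mm (1.0 is 1000 mm); "wx", "wy", "wz": the turn, a rotation vector about the tool's x, y, z in units of pi/4 rad (1.0 is pi/4 rad); "jaw": the closure, from 0 (fully open) to 1 (shut). A call has 1 to 8 rows; each row shifts and turns the commanded pose from where the row before left it, along the tool's axes as they then stand; what a row does not reach is not made up. A row lasts 1/12 s, in which the tool goes at most 41.7 mm and 7.16 degrees, less where a joint would pass 70% of its speed; a pose out of reach is approached as far as the arm can. A call with a number of a shift or a turn outside -1 to 1 is refused whole. A call with a gripper value outside its range is refused whole. The fingers move at their own pace and stop on an object; FORCE is the grip in N (left out, the last holds). Time passes only in rows, so rows that do not move let the fingers close. It gives the time, the measured TCP pose, the force, the opening and the grip force at its end, in the units of the state.
- get_obs(): the state, without advancing time (a new reading comes with each control period).
- camera(name): name is "scene" or "side" or "wrist"; returns the picture (480x640x3 uint8, blue, green, red); there is no depth.
- camera_params(name): a dict with "mtx" (3x3 intrinsics, pixels), "xyz" and "attitude" of the camera in the world. Camera axes: x right, y up, looking along -z (the intrinsics and any distortion apply to the point x, -y, -z); pixel columns grow to the right and rows downward; lengths in m; the calibration is good to about 2 mm. The wrist camera is an equidistant fisheye: a pixel r from the principal point sees the ray r / f radians off the axis. A picture is of the moment at which its call begins: read the wrist's pose just before it. camera_params takes no time and is no camera call; for the wrist camera it gives the pose at the moment of the call.
- sign_off(): hands the job in; it is judged then, once.
The state is a dict: "time_s": time; "joint_positions": joint angles; "dq": joint speeds; "joint_efforts": joint torques, N m; "tool_pos": TCP position; "eef_rot": TCP orientation; "wrist_force": force on the tool from outside, world axes, zero at the start; "moment": the same for the moment, N m; "width": finger opening in m; "grip_force": force on a finger pad.
Only numpy, scipy, OpenCV 4.12 (cv2) and the standard library are available. Lean on these libraries where they do the work, as an engineer would, in place of code of your own. Each camera call takes 0.05 s, during which the arm holds its last target. There are 200 camera calls.

## Working session

There is one attempt and no reset: what is moved stays moved. The work goes in short steps, Python scripts to look and compute and a shell command to move; the robot and the scene stay as the last step left them, time stands still between calls to the robot, and variables do not carry over. Pictures are saved under pics/ and viewed, at most 14 in all, crops included, and the job is handed in when it is done.

```bash
ls; mkdir -p pics; python3 - <<'E'
from station import *
import cv2,numpy as np
for n in("scene","side","wrist"):
    p=camera_params(n);print(n,p)
    cv2.imwrite(f"pics/{n}0.png",camera(n))
o=get_obs();print(o)
E
```

```text
pics
scene {'mtx': array([[523.98419986,   0.        , 319.33372048],
       [  0.        , 523.98419986, 234.57444815],
       [  0.        ,   0.        ,   1.        ]]), 'xyz': array([0.12352187, 0.78986519, 1.06799248]), 'attitude': array([-0.09204418,  0.32154431,  0.91301604, -0.23353552])}
side {'mtx': array([[445.46110239,   0.        , 320.23275172],
       [  0.        , 445.46110239, 235.96467646],
       [  0.        ,   0.        ,   1.        ]]), 'xyz': array([0.39475098, 0.92287757, 0.60965558]), 'attitude': array([-0.03925377,  0.47946191,  0.87409641, -0.06731187])}
wrist {'mtx': array([[371.64829954,   0.        , 319.16043872],
       [  0.        , 371.64829954, 234.93694856],
       [  0.        ,   0.        ,   1.        ]]), 'xyz': array([ 0.32536227, -0.53965868,  0.38291129]), 'attitude': array([-0.13513611,  0.08964265, -0.54157368,  0.82486385])}
{'time_s': 0.15, 'joint_positions': array([ 1.19477884,  0.68976105, -0.19453149,  1.56606438,  0.15732938,
        0.90250279, -0.2151089 ]), 'dq': array([-0.00074322, -0.00365554,  0.00056502, -0.00361412,  0.0007065 ,
        0.00129579,  0.00244621]), 'joint_efforts': array([-6.43317017e-04, -5.27857840e+01, -1.26859166e+00, -1.53585863e+01,
       -5.25945006e-02,  3.93667826e-03,  9.13298595e-05]), 'tool_pos': array([ 0.24880611, -0.57284065,  0.23812413]), 'eef_rot': array([ 9.79071926e-01,  2.03513422e-01, -1.95496728e-04, -6.42512897e-04]), 'wrist_force': array([ 0.42285827, -0.41693757,  0.54779311]), 'moment': array([ 0.04203695, -0.00882792, -0.02321017]), 'grip_force': 0.0, 'width': 0.08789302986840916}
```

View pics/scene0.png

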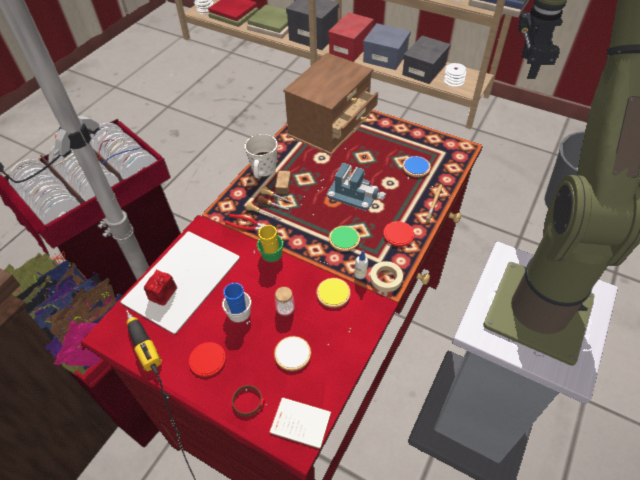

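View pics/side0.png

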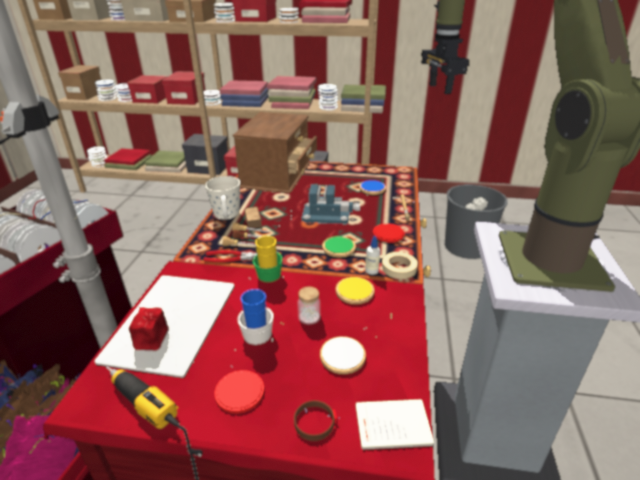

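The scene picture shows yellow in green (270,240) and blue in white (236,297). The stands are at (417,166) blue, (344,238) green, (333,293) yellow and (292,353) white, with red decoys at (399,233) and (207,360). The jar is at (285,300) and the glue at (361,265). The side view agrees.

```bash
cat > lib.py <<'E'
from station import *
import cv2,numpy as np
from scipy.spatial.transform import Rotation as R
def cast(name,px,z,P=None):
    p=P or camera_params(name); K=p["mtx"]; px=np.asarray(px,float).reshape(-1,2)
    u=(px-K[:2,2])/[K[0,0],K[1,1]]
    if name=="wrist":
        r=np.linalg.norm(u,axis=1)[:,None]; v=np.c_[u/np.maximum(r,1e-9)*np.sin(r),np.cos(r)]
    else: v=np.c_[u,np.ones(len(u))]
    d=R.from_quat(p["attitude"]).apply(v*[1,-1,-1]); c=p["xyz"]
    return (c+d*((z-c[2])/d[:,2])[:,None])[:,:2], c
HSV={"blue":((100,120,60),(125,255,255)),"yellow":((22,110,90),(35,255,255)),"green":((55,110,50),(85,255,255)),"white":((0,0,150),(179,60,255))}
def blob(img,col,roi):
    m=cv2.inRange(cv2.cvtColor(img,cv2.COLOR_BGR2HSV),*map(np.array,HSV[col]))
    x,y,h=roi; k=np.zeros_like(m); k[max(0,y-h):y+h,max(0,x-h):x+h]=255; m&=k
    c=max(cv2.findContours(m,cv2.RETR_EXTERNAL,cv2.CHAIN_APPROX_NONE)[0],key=cv2.contourArea)
    return c.reshape(-1,2)+0.0
def disc(name,img,col,roi,z,P=None):
    q,_=cast(name,blob(img,col,roi),z,P)
    (x,y),(a,b),_=cv2.fitEllipse((q*1000).astype(np.float32)); return np.round([x,y,a,b],1)
def rim(name,img,col,roi,z,r,P=None):
    q,c=cast(name,blob(img,col,roi),z,P)
    d=q.mean(0)-c[:2]; d/=np.linalg.norm(d); n=np.array([-d[1],d[0]])
    s=q@n; t=(q@d).max()-r; w=np.ptp(s)
    return np.round(1000*np.r_[n*(s.max()+s.min())/2+d*t,w],1)
E
python3 - <<'E'
from lib import *
S={"scene":dict(blue=(417,166,20),green=(344,238,20),yellow=(333,293,22),white=(292,353,26)),
"side":dict(blue=(372,187,18),green=(339,245,20),yellow=(355,291,24),white=(342,355,28))}
C={"scene":dict(blue=(234,297,22),yellow=(268,238,20),green=(270,246,24),white=(236,305,24)),
"side":dict(blue=(254,308,25),yellow=(266,251,20),green=(268,265,24),white=(256,325,26))}
for n in S:
    im=cv2.imread(f"pics/{n}0.png")
    for c,v in S[n].items(): print(n,"stand",c,disc(n,im,c,v,.012))
    for c,v in C[n].items():
        t=c in("blue","yellow"); print(n,"cup",c,rim(n,im,c,v,.094 if t else .045,.022 if t else .032))
print(cast("scene",[[285,294],[361,258]],.06)[0], cast("side",[[309,292],[374,240]],.06)[0])
E
```

```text
scene stand blue [ 436.1 -310.8   64.2   66.7]
scene stand green [496.8  26.2  64.8  65.5]
scene stand yellow [443.5 185.3  70.   72.2]
scene stand white [448.1 368.1  71.   71.5]
scene cup blue [612.3 338.3  41.1]
scene cup yellow [638.5 159.2  43.7]
scene cup green [627.8 167.6  61.2]
scene cup white [606.2 343.3  62.5]
side stand blue [ 431.1 -312.6   60.5   66.2]
side stand green [493.   25.7  63.2  64.6]
side stand yellow [439.8 187.   70.8  71.8]
side stand white [444.8 368.8  72.1  72.6]
side cup blue [607.4 342.6  41.3]
side cup yellow [634.7 159.3  43.9]
side cup green [630.  172.5  61.9]
side cup white [606.2 349.   63. ]
[[0.5210625  0.27221709]
 [0.41414122 0.09917714]] [[0.52124685 0.27150082]
 [0.40806753 0.06924563]]
```

Both views agree to about 4 mm and the sizes fit: 72 mm discs, 44 mm and 62 mm rims. I'll align the tool with the world axes, then move above the yellow/green stack near (0.635, 0.161).

```bash
python3 -m creep '[{"wz":0.1305},{"wz":0.1305},{"wz":0.1305},{"wz":0.1305},{"dx":0.0175,"dy":-0.033},{"dx":0.0175,"dy":-0.033},{"dx":0.0175,"dy":-0.033},{"dx":0.0175,"dy":-0.033}]' 20
python3 -m creep '[{"dx":0.0175,"dy":-0.033},{"dx":0.0175,"dy":-0.033},{"dx":0.0175,"dy":-0.033},{"dx":0.0175,"dy":-0.033},{"dx":0.0175,"dy":-0.033},{"dx":0.0175,"dy":-0.033},{"dx":0.0175,"dy":-0.033},{"dx":0.0175,"dy":-0.033}]'
python3 -c "
from lib import *
print(get_obs())"
```

```text
{'time_s': 0.15, 'joint_positions': array([ 1.19477884,  0.68976105, -0.19453149,  1.56606438,  0.15732938,
        0.90250279, -0.2151089 ]), 'dq': array([-0.00074322, -0.00365554,  0.00056502, -0.00361412,  0.0007065 ,
        0.00129579,  0.00244621]), 'joint_efforts': array([-6.43317017e-04, -5.27857840e+01, -1.26859166e+00, -1.53585863e+01,
       -5.25945006e-02,  3.93667826e-03,  9.13298595e-05]), 'tool_pos': array([ 0.24880611, -0.57284065,  0.23812413]), 'eef_rot': array([ 9.79071926e-01,  2.03513422e-01, -1.95496728e-04, -6.42512897e-04]), 'wrist_force': array([ 0.42285827, -0.41693757,  0.54779311]), 'moment': array([ 0.04203695, -0.00882792, -0.02321017]), 'grip_force': 0.0, 'width': 0.08789302986840916}$[0]: bad value
$[0]: bad value
```

```bash
python3 -m creep '[{"dx":0,"dy":0,"dz":0,"wx":0,"wy":0,"wz":0.13,"jaw":0}]' 20; python3 -m creep --help | head -20
```

```text
time_s: 0.23
tool_pos: [0.2487, -0.5729, 0.2382]
eef_rot: [0.988, 0.153, -0.0, -0.001]
wrist_force: [0.5, 0.3, 0.0]
width: 0.0886
grip_force: 0.0invalid input: not JSON, or not a number
```

```bash
python3 -m creep '[{"wz":0.13,"jaw":0},{"wz":0.13,"jaw":0},{"wz":0.13,"jaw":0}]'
```

```text
$[0]: bad value
```

```bash
python3 -m creep '[{"dx":0,"dy":0,"dz":0,"wx":0,"wy":0,"wz":0.13,"jaw":0},{"dx":0,"dy":0,"dz":0,"wx":0,"wy":0,"wz":0.13,"jaw":0},{"dx":0,"dy":0,"dz":0,"wx":0,"wy":0,"wz":0.13,"jaw":0},{"dx":0.0175,"dy":-0.033,"dz":0,"wx":0,"wy":0,"wz":0,"jaw":0},{"dx":0.0175,"dy":-0.033,"dz":0,"wx":0,"wy":0,"wz":0,"jaw":0},{"dx":0.0175,"dy":-0.033,"dz":0,"wx":0,"wy":0,"wz":0,"jaw":0},{"dx":0.0175,"dy":-0.033,"dz":0,"wx":0,"wy":0,"wz":0,"jaw":0},{"dx":0.0175,"dy":-0.033,"dz":0,"wx":0,"wy":0,"wz":0,"jaw":0}]'
```

```text
time_s: 0.9
tool_pos: [0.3367, -0.4064, 0.2386]
eef_rot: [1.0, 0.001, -0.0, -0.0]
wrist_force: [0.5, 0.3, 0.6]
width: 0.0883
grip_force: 0.0
```

```bash
python3 -m creep '[{"dx":0.0175,"dy":-0.034,"dz":0,"wx":0,"wy":0,"wz":0,"jaw":0},{"dx":0.0175,"dy":-0.034,"dz":0,"wx":0,"wy":0,"wz":0,"jaw":0},{"dx":0.0175,"dy":-0.034,"dz":0,"wx":0,"wy":0,"wz":0,"jaw":0},{"dx":0.0175,"dy":-0.034,"dz":0,"wx":0,"wy":0,"wz":0,"jaw":0},{"dx":0.0175,"dy":-0.034,"dz":0,"wx":0,"wy":0,"wz":0,"jaw":0},{"dx":0.0175,"dy":-0.034,"dz":0,"wx":0,"wy":0,"wz":0,"jaw":0},{"dx":0.0175,"dy":-0.034,"dz":0,"wx":0,"wy":0,"wz":0,"jaw":0},{"dx":0.0175,"dy":-0.034,"dz":0,"wx":0,"wy":0,"wz":0,"jaw":0}]' >/dev/null
python3 -m creep '[{"dx":0.0175,"dy":-0.034,"dz":0,"wx":0,"wy":0,"wz":0,"jaw":0},{"dx":0.0175,"dy":-0.034,"dz":0,"wx":0,"wy":0,"wz":0,"jaw":0},{"dx":0.0175,"dy":-0.034,"dz":0,"wx":0,"wy":0,"wz":0,"jaw":0},{"dx":0.0175,"dy":-0.034,"dz":0,"wx":0,"wy":0,"wz":0,"jaw":0},{"dx":0.0175,"dy":-0.034,"dz":0,"wx":0,"wy":0,"wz":0,"jaw":0},{"dx":0.0175,"dy":-0.034,"dz":0,"wx":0,"wy":0,"wz":0,"jaw":0},{"dx":0.0175,"dy":-0.034,"dz":0,"wx":0,"wy":0,"wz":0,"jaw":0},{"dx":0,"dy":0,"dz":0,"wx":0,"wy":0,"wz":0,"jaw":0}]'
python3 - <<'E'
from lib import *
print(camera_params("wrist"))
cv2.imwrite("pics/wrist1.png",camera("wrist")); print(get_obs()["joint_positions"])
E
```

```text
time_s: 2.23
tool_pos: [0.6003, 0.1131, 0.2383]
eef_rot: [1.0, 0.006, 0.001, -0.004]
wrist_force: [0.3, 0.4, -0.6]
width: 0.0883
grip_force: 0.0
{'mtx': array([[371.64829954,   0.        , 319.16043872],
       [  0.        , 371.64829954, 234.93694856],
       [  0.        ,   0.        ,   1.        ]]), 'xyz': array([0.68325813, 0.11318733, 0.38342549]), 'attitude': array([-0.11172575,  0.11541227, -0.69344838,  0.7023722 ])}
[-0.25949472  0.66313652  0.0115779   1.6263312  -0.01375991  0.85085739
 -1.80266999]
```

View pics/wrist1.png

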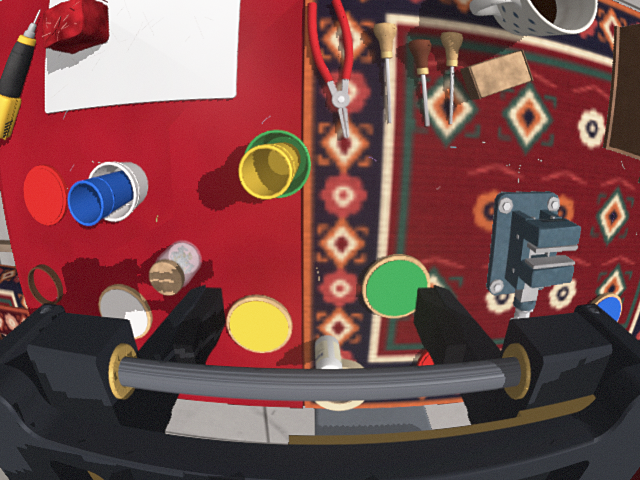

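The wrist view is sharp: yellow rim at (267,172), blue rim at (87,202), and stands at (397,286), (259,325), (125,313) and (608,310). I'll measure from this view too.

```bash
cat >> lib.py <<'E'
P1={'mtx': np.array([[371.64829954,0,319.16043872],[0,371.64829954,234.93694856],[0,0,1]]),'xyz':np.array([0.68325813,0.11318733,0.38342549]),'attitude':np.array([-0.11172575,0.11541227,-0.69344838,0.7023722])}
E
python3 - <<'E'
from lib import *
im=cv2.imread("pics/wrist1.png")
for c,v in dict(green=(397,286,38),yellow=(259,325,38)).items(): print("stand",c,disc("wrist",im,c,v,.012,P1))
for c,v in dict(yellow=(270,168,40),blue=(100,195,42)).items(): print("cup",c,rim("wrist",im,c,v,.094,.022,P1))
for c,v in dict(green=(275,163,40),white=(118,190,40)).items(): print("cup",c,rim("wrist",im,c,v,.045,.032,P1))
print(cast("wrist",[[167,278]],.063,P1)[0],cast("wrist",[[327,340]],.07,P1)[0])
E
```

```text
stand green [496.8  27.3  65.4  69.9]
stand yellow [442.9 185.4  70.3  71. ]
cup yellow [639.  156.9  44.1]
cup blue [614.8 331.5  43.2]
cup green [645.7 147.   62.5]
cup white [617.6 321.5  63.2]
[[0.52795925 0.26789266]] [[0.46648943 0.10498291]]
```

```bash
python3 -m creep '[{"dx":0.019,"dy":-0.0227,"dz":0,"wx":0,"wy":0,"wz":0,"jaw":0},{"dx":0.0187,"dy":-0.0227,"dz":0,"wx":0,"wy":0,"wz":0,"jaw":0},{"dx":0,"dy":0,"dz":0.03,"wx":0,"wy":0,"wz":0,"jaw":0},{"dx":0,"dy":0,"dz":0.04,"wx":0,"wy":0,"wz":0,"jaw":0},{"dx":0,"dy":0,"dz":0.02,"wx":0,"wy":0,"wz":0,"jaw":0},{"dx":0,"dy":0,"dz":0,"wx":0,"wy":0,"wz":0,"jaw":0}]'
python3 - <<'E'
from lib import *
P=camera_params("wrist");im=camera("wrist");cv2.imwrite("pics/wrist2.png",im)
print(P["xyz"]);print(rim("wrist",im,"yellow",(320,200,110),.094,.022,P))
E
```

```text
time_s: 2.78
tool_pos: [0.6315, 0.1454, 0.1435]
eef_rot: [1.0, 0.0, -0.005, 0.002]
wrist_force: [0.1, 0.1, 0.3]
width: 0.0881
grip_force: 0.0
[0.71653247 0.14610332 0.28750361]
[639.8 157.7  43.4]
```

View pics/wrist2.png

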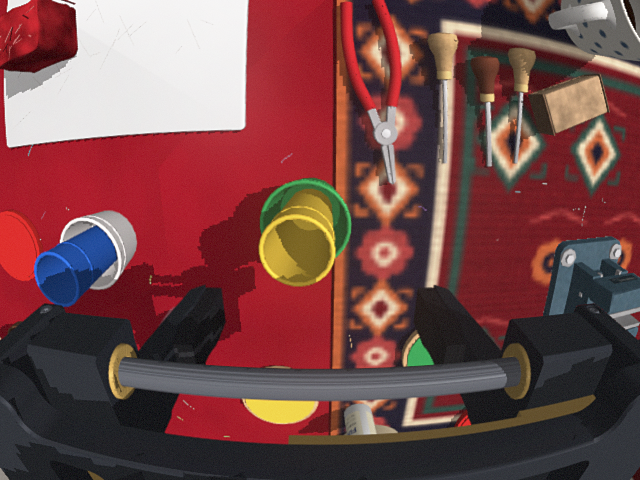

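Yellow rim centre is at pixel (298,248), which puts it at (0.639, 0.158). I'll centre on it and descend.

```bash
python3 -m creep '[{"dx":0.004,"dy":-0.006,"dz":0,"wx":0,"wy":0,"wz":0,"jaw":0},{"dx":0.0035,"dy":-0.006,"dz":0,"wx":0,"wy":0,"wz":0,"jaw":0},{"dx":0,"dy":0,"dz":0,"wx":0,"wy":0,"wz":0,"jaw":0},{"dx":0,"dy":0,"dz":0.02,"wx":0,"wy":0,"wz":0,"jaw":0},{"dx":0,"dy":0,"dz":0.025,"wx":0,"wy":0,"wz":0,"jaw":0},{"dx":0,"dy":0,"dz":0,"wx":0,"wy":0,"wz":0,"jaw":0}]'
```

```text
time_s: 3.33
tool_pos: [0.641, 0.1596, 0.1011]
eef_rot: [1.0, 0.001, -0.003, 0.001]
wrist_force: [-1.1, -1.1, -1.0]
width: 0.0883
grip_force: 0.0
```

```bash
python3 -m creep '[{"dx":-0.0015,"dy":0.0015,"dz":0.015,"wx":0,"wy":0,"wz":0,"jaw":0},{"dx":0,"dy":0,"dz":0.015,"wx":0,"wy":0,"wz":0,"jaw":0},{"dx":0,"dy":0,"dz":0.012,"wx":0,"wy":0,"wz":0,"jaw":0},{"dx":0,"dy":0,"dz":0,"wx":0,"wy":0,"wz":0,"jaw":0},{"dx":0,"dy":0,"dz":0,"wx":0,"wy":0,"wz":0,"jaw":0}]'
python3 -m creep '[{"dx":0,"dy":0,"dz":0,"wx":0,"wy":0,"wz":0,"jaw":0.3},{"dx":0,"dy":0,"dz":0,"wx":0,"wy":0,"wz":0,"jaw":0.4},{"dx":0,"dy":0,"dz":0,"wx":0,"wy":0,"wz":0,"jaw":0.45},{"dx":0,"dy":0,"dz":0,"wx":0,"wy":0,"wz":0,"jaw":0.5},{"dx":0,"dy":0,"dz":0,"wx":0,"wy":0,"wz":0,"jaw":0.6},{"dx":0,"dy":0,"dz":0,"wx":0,"wy":0,"wz":0,"jaw":0.7},{"dx":0,"dy":0,"dz":0,"wx":0,"wy":0,"wz":0,"jaw":1},{"dx":0,"dy":0,"dz":0,"wx":0,"wy":0,"wz":0,"jaw":1}]' 12
```

```text
time_s: 3.75
tool_pos: [0.6419, 0.1584, 0.0622]
eef_rot: [1.0, 0.001, 0.0, -0.0]
wrist_force: [-0.1, 0.2, 0.3]
width: 0.0882
grip_force: 0.0
time_s: 4.42
tool_pos: [0.6417, 0.1582, 0.0617]
eef_rot: [1.0, 0.001, 0.0, 0.0]
wrist_force: [0.9, 0.1, 0.4]
width: 0.0427
grip_force: 11.7
```

```bash
python3 -m creep '[{"dx":0,"dy":0,"dz":-0.004,"wx":0,"wy":0,"wz":0,"jaw":1},{"dx":0,"dy":0,"dz":-0.008,"wx":0,"wy":0,"wz":0,"jaw":1},{"dx":0,"dy":0,"dz":-0.014,"wx":0,"wy":0,"wz":0,"jaw":1},{"dx":0,"dy":0,"dz":-0.018,"wx":0,"wy":0,"wz":0,"jaw":1},{"dx":0,"dy":0,"dz":-0.022,"wx":0,"wy":0,"wz":0,"jaw":1},{"dx":0,"dy":0,"dz":-0.022,"wx":0,"wy":0,"wz":0,"jaw":1},{"dx":0,"dy":0,"dz":-0.022,"wx":0,"wy":0,"wz":0,"jaw":1},{"dx":0,"dy":0,"dz":0,"wx":0,"wy":0,"wz":0,"jaw":1}]'
python3 - <<'E'
from lib import *
for n in("wrist","side"):
    P=camera_params(n);im=camera(n);cv2.imwrite(f"pics/{n}3.png",im)
    if n=="wrist": print(P["xyz"],rim(n,im,"green",(300,190,90),.045,.032,P))
E
```

```text
time_s: 5.08
tool_pos: [0.6451, 0.1589, 0.178]
eef_rot: [1.0, 0.001, 0.005, -0.001]
wrist_force: [2.2, 0.4, -0.8]
width: 0.0426
grip_force: 11.8
[0.72704342 0.1586924  0.32372441] [650.3 155.3  63.3]
```

View pics/wrist3.png

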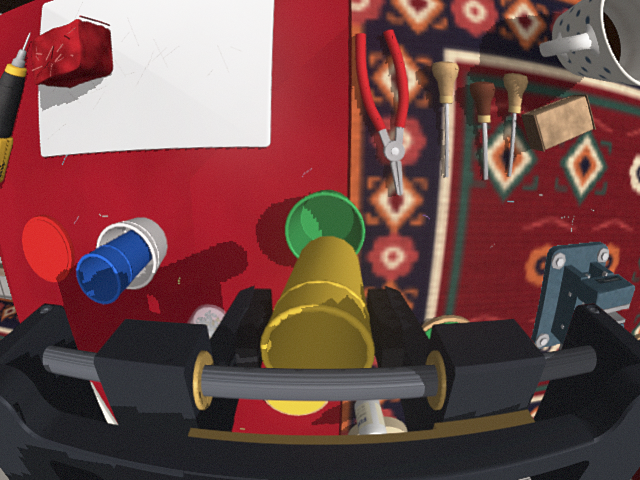

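Yellow is out and held, and green is standing empty at (325,228). Now to the yellow stand.

```bash
python3 -m creep '[{"dx":-0.025,"dy":-0.0033,"dz":0,"wx":0,"wy":0,"wz":0,"jaw":1},{"dx":-0.035,"dy":-0.0047,"dz":0,"wx":0,"wy":0,"wz":0,"jaw":1},{"dx":-0.035,"dy":-0.0047,"dz":0,"wx":0,"wy":0,"wz":0,"jaw":1},{"dx":-0.035,"dy":-0.0047,"dz":0,"wx":0,"wy":0,"wz":0,"jaw":1},{"dx":-0.035,"dy":-0.0047,"dz":0,"wx":0,"wy":0,"wz":0,"jaw":1},{"dx":-0.025,"dy":-0.0033,"dz":0,"wx":0,"wy":0,"wz":0,"jaw":1},{"dx":-0.01,"dy":-0.001,"dz":0,"wx":0,"wy":0,"wz":0,"jaw":1},{"dx":0,"dy":0,"dz":0,"wx":0,"wy":0,"wz":0,"jaw":1}]'
python3 - <<'E'
from lib import *
for n in("wrist","side"):
    P=camera_params(n);im=camera(n);cv2.imwrite(f"pics/{n}4.png",im)
    if n=="wrist": print(P,get_obs()["tool_pos"])
E
```

```text
time_s: 5.85
tool_pos: [0.4376, 0.1843, 0.171]
eef_rot: [1.0, 0.002, -0.003, 0.001]
wrist_force: [0.3, 0.2, -0.5]
width: 0.0424
grip_force: 11.8
{'mtx': array([[371.64829954,   0.        , 319.16043872],
       [  0.        , 371.64829954, 234.93694856],
       [  0.        ,   0.        ,   1.        ]]), 'xyz': array([0.52179109, 0.18501035, 0.31552067]), 'attitude': array([-0.11733066,  0.11551067, -0.69646321,  0.69844814])} [0.4403085  0.18431579 0.17126862]
```

View pics/wrist4.png

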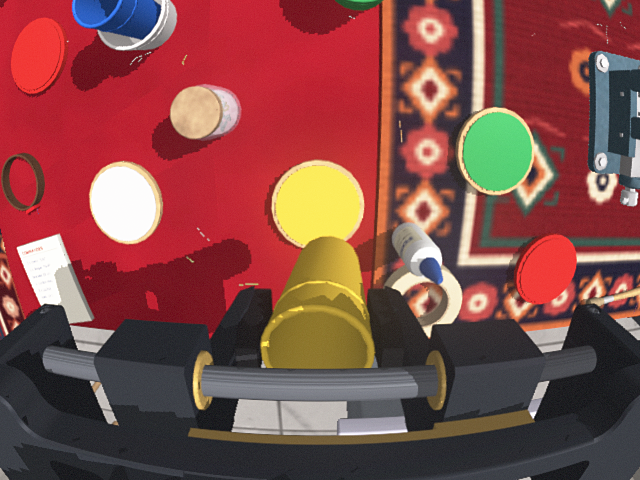

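Yellow disc at (318,204), white at (125,202), green at (497,150), glue base at (405,230), jar at (195,112). I'll measure these, plus the foot of the held cup.

```bash
cat >> lib.py <<'E'
P4=dict(P1,xyz=np.array([0.52179109,0.18501035,0.31552067]),attitude=np.array([-0.11733066,0.11551067,-0.69646321,0.69844814]))
E
python3 - <<'E'
from lib import *
im=cv2.imread("pics/wrist4.png")
for c,v in dict(green=(497,150,50),white=(125,202,50)).items(): print("stand",c,disc("wrist",im,c,v,.012,P4))
# yellow stand: only the part clear of the cup
b=blob(im,"yellow",(318,204,150)); print(b.min(0),b.max(0))
k=b[(b[:,1]<225)]; q=(cast("wrist",k,.012,P4)[0]*1000).astype(np.float32)
(x,y),(a,bb),_=cv2.fitEllipse(q);print("stand yellow",x,y,a,bb)
print("foot",cast("wrist",[[337,237],[304,260],[361,260]],.1133,P4)[0],"rim",cast("wrist",[[262,340],[374,340]],.1133+.09,P4)[0])
print("glue base",cast("wrist",[[402,226]],0,P4)[0],"glue tip",cast("wrist",[[432,275]],.09,P4)[0],"jar top",cast("wrist",[[195,112]],.063,P4)[0])
E
```

```text
stand green [495.6  26.3  69.2  69.5]
stand white [447.3 367.3  71.1  71.9]
[260. 166.] [374. 353.]
stand yellow 442.4072265625 185.57525634765625 70.67703247070312 70.80706024169922
foot [[0.45111388 0.1740727 ]
 [0.43668592 0.19326568]
 [0.43670494 0.15952503]] rim [[0.44236572 0.20553651]
 [0.4424666  0.16436389]]
glue base [[0.42218411 0.10899758]] glue tip [[0.41523584 0.10614196]] jar top [[0.52469006 0.27030105]]
```

```bash
python3 - <<'E'
from lib import *
for p in([318,304],[318,308],[318,312],[318,368]): print(p,cast("wrist",[p],.203,P4)[0])
im=cv2.imread("pics/wrist4.png")[220:400,230:410]; a=cv2.resize(im,(540,540))
s=cv2.imread("pics/side4.png"); g=cv2.resize(s[180:340,260:420],(540,540),interpolation=2)
cv2.imwrite("pics/crop4.png",np.hstack([a,g])[:,:800])
E
```

```text
[318, 304] [[0.45786915 0.18497437]]
[318, 308] [[0.45625735 0.18497144]]
[318, 312] [[0.45462522 0.18496851]]
[318, 368] [[0.42914454 0.18492636]]
```

View pics/crop4.png

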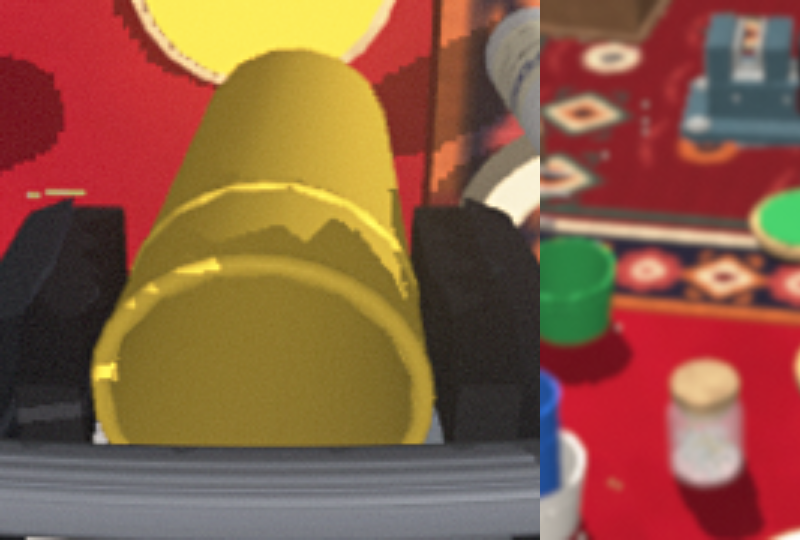

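Tilt confirmed: the cup leans about 5.5° in the grip, with its foot toward -y. I'll counter-turn the tool by that much and re-measure the foot and rim.

```bash
python3 -m creep '[{"dx":0,"dy":0,"dz":0,"wx":0.06,"wy":0,"wz":0,"jaw":1},{"dx":0,"dy":0,"dz":0,"wx":0.06,"wy":0,"wz":0,"jaw":1},{"dx":0,"dy":0,"dz":0,"wx":0,"wy":0,"wz":0,"jaw":1},{"dx":0,"dy":0,"dz":0,"wx":0,"wy":0,"wz":0,"jaw":1}]'
cat >> lib.py <<'E'
def foot(im,P,zf,col="yellow"):
    """foot centre of the held cup from the wrist view, rim centre for tilt"""
    m=cv2.inRange(cv2.cvtColor(im,cv2.COLOR_BGR2HSV),*map(np.array,HSV[col]))
    out=[]
    for row in range(240,300,6):
        x=np.flatnonzero(m[row,250:400]); 
        if len(x): out.append((row,x[0]+250,x[-1]+250))
    return out
E
python3 - <<'E'
from lib import *
P=camera_params("wrist");im=camera("wrist");cv2.imwrite("pics/wrist5.png",im);print(get_obs()["tool_pos"],get_obs()["eef_rot"])
zf=.171-.0577
for r,a,b in foot(im,P,zf): print(r,a,b,(cast("wrist",[[a,r],[b,r]],zf,P)[0]*1000).round(1).tolist())
cv2.imwrite("pics/crop5.png",cv2.resize(im[200:400,200:440],(720,600)))
E
```

```text
time_s: 6.28
tool_pos: [0.443, 0.1831, 0.1714]
eef_rot: [0.999, -0.001, 0.0, -0.047]
wrist_force: [0.6, 0.6, -1.2]
width: 0.0429
grip_force: 11.8
[0.44280874 0.18391406 0.17151058] [ 9.98905149e-01 -1.96894004e-04  2.78564402e-04 -4.67801997e-02]
240 304 365 [[454.5, 197.4], [455.5, 162.0]]
246 307 359 [[450.8, 195.7], [451.8, 165.4]]
252 301 354 [[446.9, 199.3], [447.9, 168.2]]
258 299 356 [[443.1, 200.6], [444.2, 166.9]]
264 297 357 [[439.1, 201.9], [440.4, 166.2]]
270 293 358 [[435.1, 204.5], [436.5, 165.4]]
276 291 359 [[431.0, 205.8], [432.6, 164.7]]
282 288 360 [[426.9, 207.8], [428.7, 163.9]]
288 285 362 [[422.6, 209.9], [424.6, 162.6]]
294 282 363 [[418.3, 212.0], [420.5, 161.8]]
```

View pics/crop5.png

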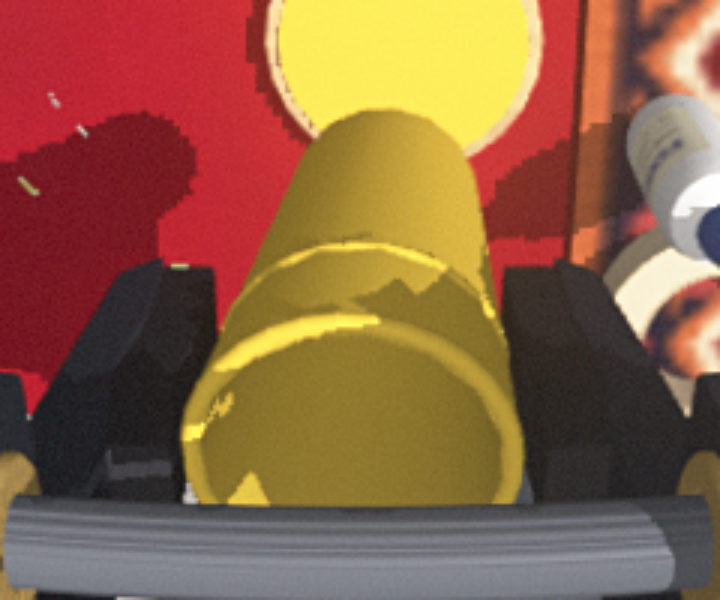

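The cup is upright now: foot centre at about (0.439, 0.184), 34 mm wide. I'll shift to (0.4424, 0.1856) and lower vertically with the tilted tool. I'll open only part way, because the glue is 62 mm from the stand's centre.

```bash
python3 -m creep '[{"dx":0.0035,"dy":-0.0017,"dz":0,"wx":0,"wy":0,"wz":0,"jaw":1},{"dx":0,"dy":0.0024,"dz":0.025,"wx":0,"wy":0,"wz":0,"jaw":1},{"dx":0,"dy":0.0024,"dz":0.025,"wx":0,"wy":0,"wz":0,"jaw":1},{"dx":0,"dy":0.0019,"dz":0.02,"wx":0,"wy":0,"wz":0,"jaw":1},{"dx":0,"dy":0.0014,"dz":0.015,"wx":0,"wy":0,"wz":0,"jaw":1},{"dx":0,"dy":0.0005,"dz":0.005,"wx":0,"wy":0,"wz":0,"jaw":1},{"dx":0,"dy":0,"dz":0,"wx":0,"wy":0,"wz":0,"jaw":1},{"dx":0,"dy":0,"dz":0,"wx":0,"wy":0,"wz":0,"jaw":1}]'
```

```text
time_s: 7.0
tool_pos: [0.4456, 0.1865, 0.0817]
eef_rot: [0.999, 0.001, 0.0, -0.047]
wrist_force: [0.4, -0.7, 0.1]
width: 0.0427
grip_force: 11.8
```

```bash
python3 -m creep '[{"dx":0,"dy":0.001,"dz":0.004,"wx":0,"wy":0,"wz":0,"jaw":1},{"dx":0,"dy":0.0008,"dz":0.004,"wx":0,"wy":0,"wz":0,"jaw":1},{"dx":0,"dy":0.0003,"dz":0.003,"wx":0,"wy":0,"wz":0,"jaw":1},{"dx":0,"dy":0,"dz":0,"wx":0,"wy":0,"wz":0,"jaw":1},{"dx":0,"dy":0,"dz":0,"wx":0,"wy":0,"wz":0,"jaw":1}]'
```

```text
time_s: 7.42
tool_pos: [0.4458, 0.1848, 0.0707]
eef_rot: [0.999, 0.001, 0.001, -0.047]
wrist_force: [0.1, -0.5, 2.9]
width: 0.0424
grip_force: 11.8
```

```bash
python3 -m creep '[{"dx":0,"dy":0,"dz":0,"wx":0,"wy":0,"wz":0,"jaw":0.48},{"dx":0,"dy":0,"dz":0,"wx":0,"wy":0,"wz":0,"jaw":0.42},{"dx":0,"dy":0,"dz":0,"wx":0,"wy":0,"wz":0,"jaw":0.37},{"dx":0,"dy":0,"dz":0,"wx":0,"wy":0,"wz":0,"jaw":0.36},{"dx":0,"dy":0,"dz":0,"wx":0,"wy":0,"wz":0,"jaw":0.36},{"dx":0,"dy":0,"dz":0,"wx":0,"wy":0,"wz":0,"jaw":0.36}]'
python3 -m creep '[{"dx":0,"dy":-0.001,"dz":-0.01,"wx":0,"wy":0,"wz":0,"jaw":0.36},{"dx":0,"dy":-0.0019,"dz":-0.02,"wx":0,"wy":0,"wz":0,"jaw":0.36},{"dx":0,"dy":-0.0028,"dz":-0.03,"wx":0,"wy":0,"wz":0,"jaw":0.36},{"dx":0,"dy":-0.0028,"dz":-0.03,"wx":0,"wy":0,"wz":0,"jaw":0.36},{"dx":0,"dy":-0.0019,"dz":-0.02,"wx":-0.06,"wy":0,"wz":0,"jaw":0.36},{"dx":0,"dy":0,"dz":0,"wx":-0.06,"wy":0,"wz":0,"jaw":0.2},{"dx":0,"dy":0,"dz":0,"wx":0,"wy":0,"wz":0,"jaw":0},{"dx":0,"dy":0,"dz":0,"wx":0,"wy":0,"wz":0,"jaw":0}]'
python3 - <<'E'
from lib import *
for n in("wrist","scene"):
    P=camera_params(n);im=camera(n);cv2.imwrite(f"pics/{n}6.png",im)
    if n=="wrist":
        print(P); print(rim(n,im,"yellow",(318,270,100),.102,.022,P))
E
```

```text
time_s: 7.92
tool_pos: [0.4451, 0.1848, 0.0703]
eef_rot: [0.999, 0.001, -0.0, -0.047]
wrist_force: [0.0, -0.4, -0.2]
width: 0.0561
grip_force: 0.0
time_s: 8.58
tool_pos: [0.4448, 0.1857, 0.1812]
eef_rot: [1.0, 0.002, 0.0, -0.0]
wrist_force: [0.6, -0.4, 0.2]
width: 0.0745
grip_force: 0.0
{'mtx': array([[371.64829954,   0.        , 319.16043872],
       [  0.        , 371.64829954, 234.93694856],
       [  0.        ,   0.        ,   1.        ]]), 'xyz': array([0.52814599, 0.18594034, 0.32620649]), 'attitude': array([-0.1143334 ,  0.11447182, -0.69697044,  0.69861025])}
[442.9 185.3  50.3]
```

View pics/wrist6.png

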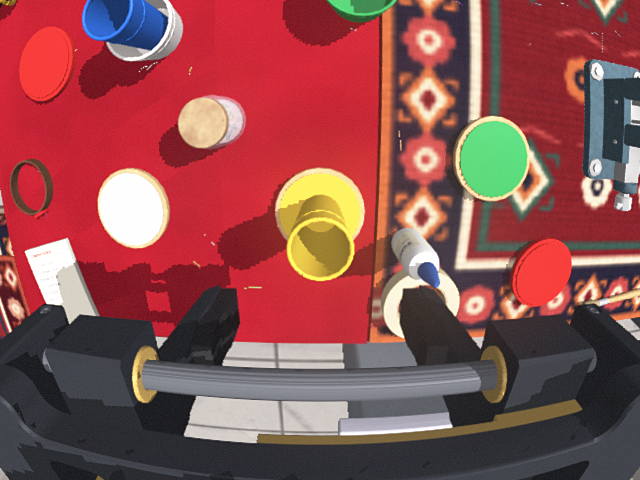

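Yellow stands upright on its stand: rim at (321,248), measured at (0.443, 0.185), within 1 mm. Next, hover over the blue/white stack.

```bash
python3 -m creep '[{"dx":0.0275,"dy":-0.025,"dz":0,"wx":0,"wy":0,"wz":0,"jaw":0},{"dx":0.0275,"dy":-0.025,"dz":0,"wx":0,"wy":0,"wz":0,"jaw":0},{"dx":0.0275,"dy":-0.025,"dz":0,"wx":0,"wy":0,"wz":0,"jaw":0},{"dx":0.0275,"dy":-0.025,"dz":0,"wx":0,"wy":0,"wz":0,"jaw":0},{"dx":0.0275,"dy":-0.025,"dz":0,"wx":0,"wy":0,"wz":0,"jaw":0},{"dx":0.0275,"dy":-0.025,"dz":0,"wx":0,"wy":0,"wz":0,"jaw":0},{"dx":0,"dy":0,"dz":0,"wx":0,"wy":0,"wz":0,"jaw":0},{"dx":0,"dy":0,"dz":0,"wx":0,"wy":0,"wz":0,"jaw":0}]'
python3 - <<'E'
from lib import *
P=camera_params("wrist");o=get_obs();im=camera("wrist");cv2.imwrite("pics/wrist7.png",im)
print(P,o["tool_pos"],o["eef_rot"]);b=blob(im,"blue",(310,230,110));print(b.min(0),b.max(0),rim("wrist",im,"blue",(310,230,110),.094,.022,P))
print(rim("wrist",im,"white",(310,200,60),.045,.032,P))
E
```

```text
time_s: 9.35
tool_pos: [0.6103, 0.3349, 0.1787]
eef_rot: [1.0, 0.001, -0.001, 0.0]
wrist_force: [-0.9, -0.9, -0.1]
width: 0.0881
grip_force: 0.0
{'mtx': array([[371.64829954,   0.        , 319.16043872],
       [  0.        , 371.64829954, 234.93694856],
       [  0.        ,   0.        ,   1.        ]]), 'xyz': array([0.69396619, 0.33516343, 0.32345235]), 'attitude': array([ 0.115482  , -0.11515873,  0.69770553, -0.69757391])} [0.61026315 0.33494247 0.17871875] [ 9.99999293e-01  5.74623093e-04 -1.04049767e-03  4.24532263e-05]
[286. 186.] [351. 266.] [615.9 335.5  42.7]
[630.2 335.4  62.7]
```

```bash
python3 -m creep '[{"dx":0.0032,"dy":-0.0007,"dz":0.015,"wx":0,"wy":0,"wz":0,"jaw":0},{"dx":0,"dy":0,"dz":0.03,"wx":0,"wy":0,"wz":0,"jaw":0},{"dx":0,"dy":0,"dz":0.03,"wx":0,"wy":0,"wz":0,"jaw":0},{"dx":0,"dy":0,"dz":0.02,"wx":0,"wy":0,"wz":0,"jaw":0},{"dx":0,"dy":0,"dz":0.015,"wx":0,"wy":0,"wz":0,"jaw":0},{"dx":0,"dy":0,"dz":0.007,"wx":0,"wy":0,"wz":0,"jaw":0},{"dx":0,"dy":0,"dz":0,"wx":0,"wy":0,"wz":0,"jaw":0.2},{"dx":0,"dy":0,"dz":0,"wx":0,"wy":0,"wz":0,"jaw":0.3}]'
python3 -c "
from lib import *
P=camera_params('wrist');o=get_obs();im=camera('wrist');cv2.imwrite('pics/wrist8.png',im)
print(o['tool_pos'],rim('wrist',im,'blue',(310,300,130),.094,.022,P))"
```

```text
time_s: 10.07
tool_pos: [0.6135, 0.3355, 0.0643]
eef_rot: [1.0, 0.0, 0.0, -0.0]
wrist_force: [0.7, 0.3, 0.4]
width: 0.0764
grip_force: 0.0
[0.6135301  0.33547879 0.06426657] [624.8 335.9  41.9]
```

```bash
python3 -m creep '[{"dx":0,"dy":-0.0004,"dz":0.002,"wx":0,"wy":0,"wz":0,"jaw":0.35},{"dx":0,"dy":0,"dz":0,"wx":0,"wy":0,"wz":0,"jaw":0.4},{"dx":0,"dy":0,"dz":0,"wx":0,"wy":0,"wz":0,"jaw":0.45},{"dx":0,"dy":0,"dz":0,"wx":0,"wy":0,"wz":0,"jaw":0.48},{"dx":0,"dy":0,"dz":0,"wx":0,"wy":0,"wz":0,"jaw":0.5},{"dx":0,"dy":0,"dz":0,"wx":0,"wy":0,"wz":0,"jaw":0.55},{"dx":0,"dy":0,"dz":0,"wx":0,"wy":0,"wz":0,"jaw":0.7},{"dx":0,"dy":0,"dz":0,"wx":0,"wy":0,"wz":0,"jaw":1}]' 10
python3 -m creep '[{"dx":0,"dy":0,"dz":-0.004,"wx":0,"wy":0,"wz":0,"jaw":1},{"dx":0,"dy":0,"dz":-0.008,"wx":0,"wy":0,"wz":0,"jaw":1},{"dx":0,"dy":0,"dz":-0.014,"wx":0,"wy":0,"wz":0,"jaw":1},{"dx":0,"dy":0,"dz":-0.018,"wx":0,"wy":0,"wz":0,"jaw":1},{"dx":0,"dy":0,"dz":-0.022,"wx":0,"wy":0,"wz":0,"jaw":1},{"dx":0,"dy":0,"dz":-0.022,"wx":0,"wy":0,"wz":0,"jaw":1},{"dx":0,"dy":0,"dz":-0.022,"wx":0,"wy":0,"wz":0,"jaw":1},{"dx":0,"dy":0,"dz":-0.01,"wx":0,"wy":0,"wz":0,"jaw":1}]'
python3 -m creep '[{"dx":0,"dy":0,"dz":-0.02,"wx":0,"wy":0,"wz":0,"jaw":1},{"dx":0,"dy":0,"dz":-0.02,"wx":0,"wy":0,"wz":0,"jaw":1},{"dx":0,"dy":0,"dz":0,"wx":0,"wy":0,"wz":0,"jaw":1},{"dx":0,"dy":0,"dz":0,"wx":0,"wy":0,"wz":0,"jaw":1}]'
python3 -c "
from lib import *
P=camera_params('wrist');o=get_obs();im=camera('wrist');cv2.imwrite('pics/wrist9.png',im)
print(P,o['tool_pos'],o['eef_rot'])"
```

```text
time_s: 10.78
tool_pos: [0.6134, 0.3361, 0.0621]
eef_rot: [1.0, 0.001, 0.0, -0.0]
wrist_force: [0.0, 0.4, 1.8]
width: 0.0428
grip_force: 9.9
time_s: 11.45
tool_pos: [0.6149, 0.3371, 0.1865]
eef_rot: [1.0, 0.001, 0.003, -0.002]
wrist_force: [0.7, 0.2, -0.4]
width: 0.0428
grip_force: 10.0
time_s: 11.78
tool_pos: [0.6137, 0.3365, 0.223]
eef_rot: [1.0, 0.001, 0.001, -0.001]
wrist_force: [0.6, -0.2, -0.6]
width: 0.0427
grip_force: 10.0
{'mtx': array([[371.64829954,   0.        , 319.16043872],
       [  0.        , 371.64829954, 234.93694856],
       [  0.        ,   0.        ,   1.        ]]), 'xyz': array([0.69676298, 0.33651933, 0.36815378]), 'attitude': array([-0.11350429,  0.11411858, -0.69779726,  0.69797759])} [0.61369627 0.33649786 0.22304747] [ 9.99998908e-01  7.11214311e-04  1.12860726e-03 -6.36067588e-04]
```

View pics/wrist9.png

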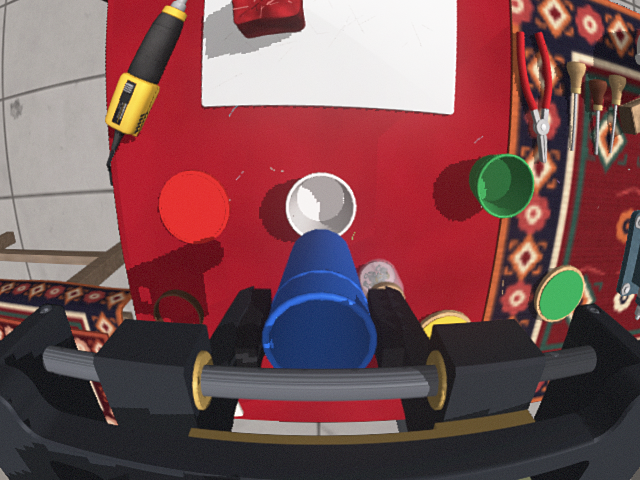

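Blue came out nearly straight. White cup is standing empty at (321,206) and green at (503,186). I'll measure those and travel to the blue stand.

```bash
python3 -m creep '[{"dx":-0.007,"dy":0.024,"dz":0,"wx":0,"wy":0,"wz":0,"jaw":1},{"dx":-0.01,"dy":0.036,"dz":0,"wx":0,"wy":0,"wz":0,"jaw":1},{"dx":-0.01,"dy":0.036,"dz":0,"wx":0,"wy":0,"wz":0,"jaw":1},{"dx":-0.01,"dy":0.036,"dz":0,"wx":0,"wy":0,"wz":0,"jaw":1},{"dx":-0.01,"dy":0.036,"dz":0,"wx":0,"wy":0,"wz":0,"jaw":1},{"dx":-0.01,"dy":0.036,"dz":0,"wx":0,"wy":0,"wz":0,"jaw":1},{"dx":-0.01,"dy":0.036,"dz":0,"wx":0,"wy":0,"wz":0,"jaw":1},{"dx":-0.01,"dy":0.036,"dz":0,"wx":0,"wy":0,"wz":0,"jaw":1}]'
python3 -m creep '[{"dx":-0.01,"dy":0.036,"dz":0,"wx":0,"wy":0,"wz":0,"jaw":1},{"dx":-0.01,"dy":0.036,"dz":0,"wx":0,"wy":0,"wz":0,"jaw":1},{"dx":-0.01,"dy":0.036,"dz":0,"wx":0,"wy":0,"wz":0,"jaw":1},{"dx":-0.01,"dy":0.036,"dz":0,"wx":0,"wy":0,"wz":0,"jaw":1},{"dx":-0.01,"dy":0.036,"dz":0,"wx":0,"wy":0,"wz":0,"jaw":1},{"dx":-0.01,"dy":0.036,"dz":0,"wx":0,"wy":0,"wz":0,"jaw":1},{"dx":-0.01,"dy":0.036,"dz":0,"wx":0,"wy":0,"wz":0,"jaw":1},{"dx":0,"dy":0,"dz":0,"wx":0,"wy":0,"wz":0,"jaw":1}]'
python3 - <<'E'
from lib import *
im=cv2.imread("pics/wrist9.png");P=dict(P1,xyz=np.array([0.69676298,0.33651933,0.36815378]),attitude=np.array([-0.11350429,0.11411858,-0.69779726,0.69797759]))
print("green",rim("wrist",im,"green",(503,186,45),.045,.032,P))
b=blob(im,"green",(503,186,45));print(b.min(0),b.max(0))
b=blob(im,"white",(321,206,45));print(b.min(0),b.max(0))
print("white",cast("wrist",[[286,207],[356,207],[320,173],[320,240]],.045,P)[0])
zf=.1653
for r,a,c in foot(im,P,zf,"blue"): print(r,a,c,(cast("wrist",[[a,r],[c,r]],zf,P)[0]*1000).round(1).tolist())
b=blob(im,"blue",(321,300,90));print(b.min(0),b.max(0)); print(cast("wrist",[[322,b[:,1].min()]],zf,P)[0])
E
```

```text
time_s: 12.5
tool_pos: [0.5347, 0.0584, 0.2205]
eef_rot: [1.0, 0.001, -0.001, 0.0]
wrist_force: [0.1, -0.4, -1.0]
width: 0.0428
grip_force: 10.0
time_s: 13.17
tool_pos: [0.4624, -0.201, 0.2208]
eef_rot: [1.0, -0.006, -0.002, 0.002]
wrist_force: [-0.7, -1.2, -0.2]
width: 0.0427
grip_force: 10.0
green [638.3 156.2  62.9]
[470. 154.] [533. 217.]
[286. 172.] [355. 235.]
white [[0.61494566 0.36659694]
 [0.61498316 0.30368379]
 [0.64572002 0.33606831]
 [0.58356432 0.33602353]]
240 298 343 [[625.7, 348.9], [625.7, 322.9]]
246 294 346 [[622.0, 351.4], [622.0, 321.1]]
252 292 349 [[618.2, 352.6], [618.2, 319.2]]
258 289 351 [[614.4, 354.5], [614.4, 317.9]]
264 287 353 [[610.6, 355.8], [610.6, 316.6]]
270 285 355 [[606.7, 357.1], [606.7, 315.3]]
276 283 357 [[602.7, 358.5], [602.7, 313.9]]
282 281 359 [[598.7, 359.8], [598.7, 312.5]]
288 279 360 [[594.6, 361.2], [594.6, 311.7]]
294 276 363 [[590.4, 363.3], [590.4, 309.7]]
[262. 230.] [376. 368.]
[[0.63177734 0.33506686]]
```

```bash
python3 -m creep '[{"dx":-0.007,"dy":0.027,"dz":0,"wx":0,"wy":0,"wz":0,"jaw":1},{"dx":-0.007,"dy":0.027,"dz":0,"wx":0,"wy":0,"wz":0,"jaw":1},{"dx":-0.007,"dy":0.027,"dz":0,"wx":0,"wy":0,"wz":0,"jaw":1},{"dx":-0.007,"dy":0.027,"dz":0,"wx":0,"wy":0,"wz":0,"jaw":1},{"dx":0,"dy":0,"dz":0,"wx":0,"wy":0,"wz":0,"jaw":1},{"dx":0,"dy":0,"dz":0,"wx":0,"wy":0,"wz":0,"jaw":1}]'
python3 - <<'E'
from lib import *
P=camera_params("wrist");o=get_obs();im=camera("wrist");cv2.imwrite("pics/wrist10.png",im)
print(P["xyz"],P["attitude"],o["tool_pos"],o["eef_rot"],o["joint_positions"])
b=blob(im,"blue",(320,200,180));print(b.min(0),b.max(0))
k=b[b[:,1]<222]; q=(cast("wrist",k,.012,P)[0]*1000).astype(np.float32);print(cv2.fitEllipse(q))
zf=o["tool_pos"][2]-.0577
for r,a,c in foot(im,P,zf,"blue")[2::2]: print(r,a,c,(cast("wrist",[[a,r],[c,r]],zf,P)[0]*1000).round(1).tolist())
E
```

```text
time_s: 13.67
tool_pos: [0.4376, -0.3011, 0.2207]
eef_rot: [1.0, -0.001, -0.001, -0.0]
wrist_force: [-0.0, 0.9, 0.1]
width: 0.0428
grip_force: 10.0
[ 0.52128926 -0.3013274   0.36537384] [ 0.11508594 -0.11569714  0.69888816 -0.69636537] [ 0.43756803 -0.30114042  0.22065366] [ 9.99998597e-01 -1.20073809e-03 -1.12531429e-03 -3.14128110e-04] [ 0.54146611  0.58959486 -0.04156351  1.87153055  0.03745007  0.6834838
 -1.09538053]
[261. 167.] [376. 368.]
((434.7994384765625, -311.0832824707031), (69.35291290283203, 69.45025634765625), 87.4129409790039)
252 291 350 [[441.9, -284.5], [441.8, -319.1]]
264 286 353 [[434.3, -281.3], [434.1, -321.1]]
276 283 357 [[426.4, -279.1], [426.2, -323.7]]
288 279 360 [[418.3, -276.3], [418.1, -325.9]]
```

View pics/wrist10.png

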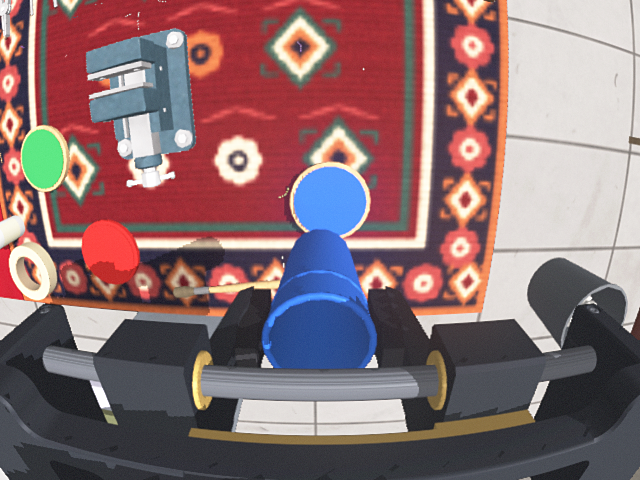

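Blue disc at (330,202) is at (0.4348, -0.3111), and the foot is under the TCP. Lowering in two steps.

```bash
python3 -m creep '[{"dx":-0.0028,"dy":0.005,"dz":0,"wx":0,"wy":0,"wz":0,"jaw":1},{"dx":0,"dy":0.005,"dz":0.015,"wx":0,"wy":0,"wz":0,"jaw":1},{"dx":0,"dy":0,"dz":0.03,"wx":0,"wy":0,"wz":0,"jaw":1},{"dx":0,"dy":0,"dz":0.035,"wx":0,"wy":0,"wz":0,"jaw":1},{"dx":0,"dy":0,"dz":0.03,"wx":0,"wy":0,"wz":0,"jaw":1},{"dx":0,"dy":0,"dz":0.02,"wx":0,"wy":0,"wz":0,"jaw":1},{"dx":0,"dy":0,"dz":0,"wx":0,"wy":0,"wz":0,"jaw":1},{"dx":0,"dy":0,"dz":0,"wx":0,"wy":0,"wz":0,"jaw":1}]'
```

```text
time_s: 14.38
tool_pos: [0.4361, -0.3087, 0.0912]
eef_rot: [1.0, 0.002, -0.001, -0.001]
wrist_force: [-0.1, -0.4, 0.2]
width: 0.0429
grip_force: 10.0
```

```bash
python3 -m creep '[{"dx":-0.001,"dy":0.0022,"dz":0.008,"wx":0,"wy":0,"wz":0,"jaw":1},{"dx":0,"dy":0,"dz":0.006,"wx":0,"wy":0,"wz":0,"jaw":1},{"dx":0,"dy":0,"dz":0.004,"wx":0,"wy":0,"wz":0,"jaw":1},{"dx":0,"dy":0,"dz":0.002,"wx":0,"wy":0,"wz":0,"jaw":1},{"dx":0,"dy":0,"dz":0,"wx":0,"wy":0,"wz":0,"jaw":1},{"dx":0,"dy":0,"dz":0,"wx":0,"wy":0,"wz":0,"jaw":1}]'
```

```text
time_s: 14.88
tool_pos: [0.4356, -0.313, 0.0725]
eef_rot: [1.0, 0.0, 0.001, 0.001]
wrist_force: [0.2, -2.1, 3.4]
width: 0.0424
grip_force: 10.0
```

```bash
python3 -m creep '[{"dx":0,"dy":-0.001,"dz":0,"wx":0,"wy":0,"wz":0,"jaw":1},{"dx":0,"dy":0,"dz":0,"wx":0,"wy":0,"wz":0,"jaw":0.48},{"dx":0,"dy":0,"dz":0,"wx":0,"wy":0,"wz":0,"jaw":0.4},{"dx":0,"dy":0,"dz":0,"wx":0,"wy":0,"wz":0,"jaw":0.3},{"dx":0,"dy":0,"dz":0,"wx":0,"wy":0,"wz":0,"jaw":0.2},{"dx":0,"dy":0,"dz":0,"wx":0,"wy":0,"wz":0,"jaw":0.1},{"dx":0,"dy":0,"dz":0,"wx":0,"wy":0,"wz":0,"jaw":0}]'
python3 -m creep '[{"dx":0,"dy":0,"dz":-0.01,"wx":0,"wy":0,"wz":0,"jaw":0},{"dx":0,"dy":0,"dz":-0.02,"wx":0,"wy":0,"wz":0,"jaw":0},{"dx":0,"dy":0,"dz":-0.03,"wx":0,"wy":0,"wz":0,"jaw":0},{"dx":0,"dy":0,"dz":-0.03,"wx":0,"wy":0,"wz":0,"jaw":0},{"dx":0,"dy":0,"dz":-0.03,"wx":0,"wy":0,"wz":0,"jaw":0},{"dx":0,"dy":0,"dz":-0.01,"wx":0,"wy":0,"wz":0,"jaw":0},{"dx":0,"dy":0,"dz":0,"wx":0,"wy":0,"wz":0,"jaw":0},{"dx":0,"dy":0,"dz":0,"wx":0,"wy":0,"wz":0,"jaw":0}]'
python3 - <<'E'
from lib import *
P=camera_params("wrist");o=get_obs();im=camera("wrist");cv2.imwrite("pics/wrist11.png",im)
print(P["xyz"],o["tool_pos"])
b=blob(im,"blue",(320,220,120));print(b.min(0),b.max(0))
print(rim("wrist",im,"blue",(320,220,120),.102,.022,P))
k=b[b[:,1]>b[:,1].max()-30]; print(cv2.fitEllipse((cast("wrist",k,.102,P)[0]*1000).astype(np.float32)))
E
```

```text
time_s: 15.47
tool_pos: [0.4352, -0.3111, 0.0717]
eef_rot: [1.0, 0.001, -0.0, -0.0]
wrist_force: [-0.2, -0.5, -0.2]
width: 0.077
grip_force: 0.0
time_s: 16.13
tool_pos: [0.4351, -0.3111, 0.2019]
eef_rot: [1.0, 0.001, 0.0, 0.0]
wrist_force: [-0.8, -0.3, -1.5]
width: 0.0877
grip_force: 0.0
[ 0.51845596 -0.31088743  0.3468973 ] [ 0.43509843 -0.31114204  0.20192882]
[282. 168.] [357. 264.]
[ 435.9 -311.5   51.2]
((438.03857421875, -312.2388916015625), (43.43711471557617, 48.40111541748047), 91.95271301269531)
```

View pics/wrist11.png

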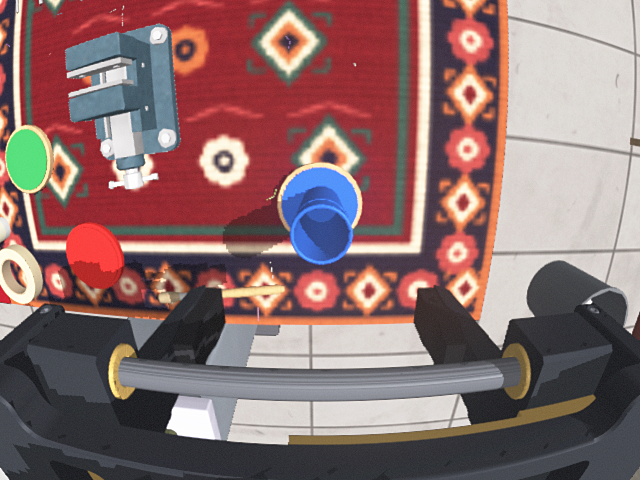

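Blue stands centred, with its rim at (321,234) and measured at (0.436, -0.312). Going to the green cup.

```bash
python3 -m creep '[{"dx":0.0145,"dy":-0.033,"dz":0,"wx":0,"wy":0,"wz":0,"jaw":0},{"dx":0.0145,"dy":-0.033,"dz":0,"wx":0,"wy":0,"wz":0,"jaw":0},{"dx":0.0145,"dy":-0.033,"dz":0,"wx":0,"wy":0,"wz":0,"jaw":0},{"dx":0.0145,"dy":-0.033,"dz":0,"wx":0,"wy":0,"wz":0,"jaw":0},{"dx":0.0145,"dy":-0.033,"dz":0,"wx":0,"wy":0,"wz":0,"jaw":0},{"dx":0.0145,"dy":-0.033,"dz":0,"wx":0,"wy":0,"wz":0,"jaw":0},{"dx":0.0145,"dy":-0.033,"dz":0,"wx":0,"wy":0,"wz":0,"jaw":0},{"dx":0.0145,"dy":-0.033,"dz":0,"wx":0,"wy":0,"wz":0,"jaw":0}]'
python3 -m creep '[{"dx":0.0145,"dy":-0.033,"dz":0,"wx":0,"wy":0,"wz":0,"jaw":0},{"dx":0.0145,"dy":-0.033,"dz":0,"wx":0,"wy":0,"wz":0,"jaw":0},{"dx":0.0145,"dy":-0.033,"dz":0,"wx":0,"wy":0,"wz":0,"jaw":0},{"dx":0.0145,"dy":-0.033,"dz":0,"wx":0,"wy":0,"wz":0,"jaw":0},{"dx":0.0145,"dy":-0.033,"dz":0,"wx":0,"wy":0,"wz":0,"jaw":0},{"dx":0.0145,"dy":-0.033,"dz":0,"wx":0,"wy":0,"wz":0,"jaw":0},{"dx":0,"dy":0,"dz":0,"wx":0,"wy":0,"wz":0,"jaw":0},{"dx":0,"dy":0,"dz":0,"wx":0,"wy":0,"wz":0,"jaw":0}]'
python3 - <<'E'
from lib import *
P=camera_params("wrist");o=get_obs();im=camera("wrist");cv2.imwrite("pics/wrist12.png",im)
print(P["xyz"],o["tool_pos"],o["eef_rot"])
b=blob(im,"green",(310,220,100));print(b.min(0),b.max(0),rim("wrist",im,"green",(310,220,100),.045,.032,P))
E
```

```text
time_s: 16.85
tool_pos: [0.55, -0.0452, 0.1997]
eef_rot: [1.0, 0.001, -0.002, 0.0]
wrist_force: [1.1, 0.5, 0.3]
width: 0.0882
grip_force: 0.0
time_s: 17.52
tool_pos: [0.6364, 0.1542, 0.1989]
eef_rot: [1.0, 0.003, -0.002, -0.0]
wrist_force: [-1.5, -0.2, -0.3]
width: 0.0883
grip_force: 0.0
[0.72038027 0.15482556 0.3434841 ] [0.63641625 0.15423511 0.19889451] [ 9.99992936e-01  3.20686385e-03 -1.95653493e-03 -1.28003567e-04]
[281. 174.] [356. 246.] [640.2 154.9  62.9]
```

```bash
python3 -m creep '[{"dx":0.003,"dy":-0.001,"dz":0.01,"wx":0,"wy":0,"wz":0,"jaw":0},{"dx":0,"dy":0,"dz":0.03,"wx":0,"wy":0,"wz":0,"jaw":0},{"dx":0,"dy":0,"dz":0.035,"wx":0,"wy":0,"wz":0,"jaw":0},{"dx":0,"dy":0,"dz":0.035,"wx":0,"wy":0,"wz":0,"jaw":0},{"dx":0,"dy":0,"dz":0.02,"wx":0,"wy":0,"wz":0,"jaw":0},{"dx":0,"dy":0,"dz":0,"wx":0,"wy":0,"wz":0,"jaw":0},{"dx":0,"dy":0,"dz":0,"wx":0,"wy":0,"wz":0,"jaw":0}]'
python3 - <<'E'
from lib import *
P=camera_params("wrist");o=get_obs();im=camera("wrist");cv2.imwrite("pics/wrist13.png",im)
print(P["xyz"],o["tool_pos"],o["eef_rot"])
b=blob(im,"green",(310,260,130));print(b.min(0),b.max(0),rim("wrist",im,"green",(310,260,130),.045,.032,P))
E
```

```text
time_s: 18.15
tool_pos: [0.6396, 0.15, 0.0703]
eef_rot: [1.0, -0.0, -0.002, 0.001]
wrist_force: [0.7, 0.0, 1.0]
width: 0.0884
grip_force: 0.0
[0.72344512 0.15026514 0.21497606] [0.63957801 0.14996402 0.07032884] [ 9.99998211e-01 -3.29980206e-04 -1.60100547e-03  9.51435336e-04]
[249. 214.] [371. 334.] [640.4 154.7  62.5]
```

```bash
python3 -m creep '[{"dx":0,"dy":-0.0045,"dz":0,"wx":0,"wy":0,"wz":0,"jaw":0},{"dx":0,"dy":0,"dz":0,"wx":0,"wy":0,"wz":0,"jaw":0},{"dx":0,"dy":0,"dz":0.015,"wx":0,"wy":0,"wz":0,"jaw":0},{"dx":0,"dy":0,"dz":0.02,"wx":0,"wy":0,"wz":0,"jaw":0},{"dx":0,"dy":0,"dz":0.015,"wx":0,"wy":0,"wz":0,"jaw":0},{"dx":0,"dy":0,"dz":0.006,"wx":0,"wy":0,"wz":0,"jaw":0},{"dx":0,"dy":0,"dz":0,"wx":0,"wy":0,"wz":0,"jaw":0},{"dx":0,"dy":0,"dz":0,"wx":0,"wy":0,"wz":0,"jaw":0}]'
python3 -c "
from lib import *
P=camera_params('wrist');o=get_obs();im=camera('wrist');cv2.imwrite('pics/wrist14.png',im)
b=blob(im,'green',(310,320,130));print(o['tool_pos'],b.min(0),b.max(0))
k=b[b[:,1]<b[:,1].min()+25];print(cv2.fitEllipse((cast('wrist',b[b[:,1]<330],.045,P)[0]*1000).astype(np.float32)))"
```

```text
time_s: 18.87
tool_pos: [0.6409, 0.1566, 0.0162]
eef_rot: [1.0, 0.001, 0.0, -0.0]
wrist_force: [0.1, 0.8, 0.4]
width: 0.0885
grip_force: 0.0
[0.6409151  0.15663027 0.01617932] [243. 248.] [404. 368.]
((3029.0478515625, 22.789993286132812), (362.985107421875, 4704.16943359375), 0.0)
```

```bash
python3 -m creep '[{"dx":0,"dy":0.0015,"dz":0.002,"wx":0,"wy":0,"wz":0,"jaw":0.1},{"dx":0,"dy":0,"dz":0,"wx":0,"wy":0,"wz":0,"jaw":0.15},{"dx":0,"dy":0,"dz":0,"wx":0,"wy":0,"wz":0,"jaw":0.2},{"dx":0,"dy":0,"dz":0,"wx":0,"wy":0,"wz":0,"jaw":0.24},{"dx":0,"dy":0,"dz":0,"wx":0,"wy":0,"wz":0,"jaw":0.28},{"dx":0,"dy":0,"dz":0,"wx":0,"wy":0,"wz":0,"jaw":0.33},{"dx":0,"dy":0,"dz":0,"wx":0,"wy":0,"wz":0,"jaw":0.5},{"dx":0,"dy":0,"dz":0,"wx":0,"wy":0,"wz":0,"jaw":1}]' 12
python3 -m creep '[{"dx":0,"dy":0,"dz":0,"wx":0,"wy":0,"wz":0,"jaw":1},{"dx":0,"dy":0,"dz":-0.004,"wx":0,"wy":0,"wz":0,"jaw":1},{"dx":0,"dy":0,"dz":-0.01,"wx":0,"wy":0,"wz":0,"jaw":1},{"dx":0,"dy":0,"dz":-0.02,"wx":0,"wy":0,"wz":0,"jaw":1},{"dx":0,"dy":0,"dz":-0.03,"wx":0,"wy":0,"wz":0,"jaw":1},{"dx":0,"dy":0,"dz":-0.03,"wx":0,"wy":0,"wz":0,"jaw":1},{"dx":0,"dy":0,"dz":-0.03,"wx":0,"wy":0,"wz":0,"jaw":1},{"dx":0,"dy":0,"dz":0,"wx":0,"wy":0,"wz":0,"jaw":1}]'
```

```text
time_s: 19.58
tool_pos: [0.6408, 0.1551, 0.014]
eef_rot: [1.0, 0.001, 0.0, -0.0]
wrist_force: [0.7, 0.4, 1.5]
width: 0.0607
grip_force: 11.7
time_s: 20.25
tool_pos: [0.6448, 0.1558, 0.1449]
eef_rot: [1.0, 0.001, 0.006, -0.001]
wrist_force: [1.3, -0.4, 0.5]
width: 0.0604
grip_force: 11.8
```

```bash
python3 -m creep '[{"dx":-0.0245,"dy":0.0215,"dz":0,"wx":0,"wy":0,"wz":0,"jaw":1},{"dx":-0.0245,"dy":0.0215,"dz":0,"wx":0,"wy":0,"wz":0,"jaw":1},{"dx":-0.0245,"dy":0.0215,"dz":0,"wx":0,"wy":0,"wz":0,"jaw":1},{"dx":-0.0245,"dy":0.0215,"dz":0,"wx":0,"wy":0,"wz":0,"jaw":1},{"dx":-0.0245,"dy":0.0215,"dz":0,"wx":0,"wy":0,"wz":0,"jaw":1},{"dx":-0.0235,"dy":0.0215,"dz":0,"wx":0,"wy":0,"wz":0,"jaw":1},{"dx":0,"dy":0,"dz":0,"wx":0,"wy":0,"wz":0,"jaw":1},{"dx":0,"dy":0,"dz":0,"wx":0,"wy":0,"wz":0,"jaw":1}]'
python3 - <<'E'
from lib import *
P=camera_params("wrist");o=get_obs();im=camera("wrist");cv2.imwrite("pics/wrist15.png",im)
print(P["xyz"],o["tool_pos"],o["eef_rot"])
m=cv2.inRange(cv2.cvtColor(im,cv2.COLOR_BGR2HSV),*map(np.array,HSV["green"]))
for r in range(130,370,12):
    x=np.flatnonzero(m[r,200:440])+200
    if len(x): print(r,x[0],x[-1],(x[0]+x[-1])/2)
E
```

```text
time_s: 20.92
tool_pos: [0.4934, 0.0242, 0.1382]
eef_rot: [1.0, -0.001, -0.001, 0.0]
wrist_force: [0.5, 0.1, 0.0]
width: 0.0608
grip_force: 11.8
[0.5770337  0.02433012 0.28298054] [0.49343949 0.02421391 0.13815865] [ 9.99999468e-01 -6.68068627e-04 -6.57251342e-04  4.31457653e-04]
178 303 332 317.5
190 284 351 317.5
202 276 359 317.5
214 273 363 318.0
226 273 363 318.0
238 276 359 317.5
250 284 350 317.0
262 286 361 323.5
274 276 371 323.5
286 266 378 322.0
298 256 384 320.0
310 245 391 318.0
322 240 397 318.5
334 237 401 319.0
346 239 402 320.5
358 241 399 320.0
```

View pics/wrist15.png

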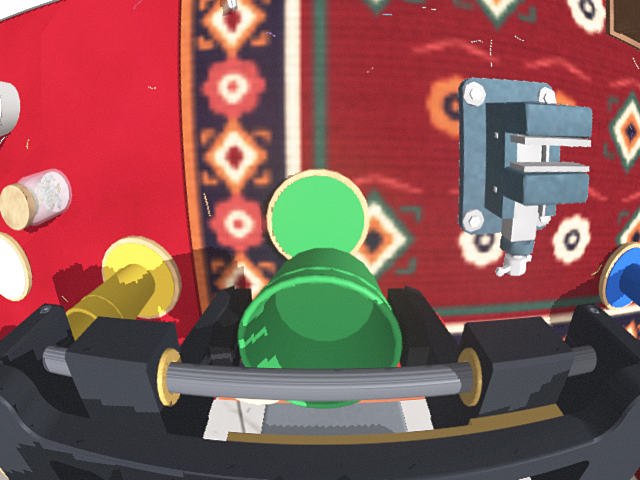

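The held green cup is nearly upright: rim at (319,340), foot 2 mm to the right, stand disc at (318,218). Lowering onto (0.4965, 0.0265).

```bash
python3 -m creep '[{"dx":0.003,"dy":-0.003,"dz":0,"wx":0,"wy":0,"wz":0,"jaw":1},{"dx":0,"dy":0,"dz":0.02,"wx":0,"wy":0,"wz":0,"jaw":1},{"dx":0,"dy":0,"dz":0.03,"wx":0,"wy":0,"wz":0,"jaw":1},{"dx":0,"dy":0,"dz":0.025,"wx":0,"wy":0,"wz":0,"jaw":1},{"dx":0,"dy":0,"dz":0.015,"wx":0,"wy":0,"wz":0,"jaw":1},{"dx":0,"dy":0,"dz":0.005,"wx":0,"wy":0,"wz":0,"jaw":1},{"dx":0,"dy":0,"dz":0,"wx":0,"wy":0,"wz":0,"jaw":1},{"dx":0,"dy":0,"dz":0,"wx":0,"wy":0,"wz":0,"jaw":1}]'
```

```text
time_s: 21.63
tool_pos: [0.4988, 0.0296, 0.043]
eef_rot: [1.0, 0.001, 0.001, -0.0]
wrist_force: [0.6, 0.2, -0.8]
width: 0.0608
grip_force: 11.8
```

```bash
python3 -m creep '[{"dx":-0.002,"dy":0.002,"dz":0.006,"wx":0,"wy":0,"wz":0,"jaw":1},{"dx":0,"dy":0,"dz":0.005,"wx":0,"wy":0,"wz":0,"jaw":1},{"dx":0,"dy":0,"dz":0.004,"wx":0,"wy":0,"wz":0,"jaw":1},{"dx":0,"dy":0,"dz":0.001,"wx":0,"wy":0,"wz":0,"jaw":1},{"dx":0,"dy":0,"dz":0,"wx":0,"wy":0,"wz":0,"jaw":1},{"dx":0,"dy":0,"dz":0,"wx":0,"wy":0,"wz":0,"jaw":1}]'
```

```text
time_s: 22.13
tool_pos: [0.4964, 0.0263, 0.0271]
eef_rot: [1.0, 0.0, 0.001, 0.0]
wrist_force: [1.0, -1.2, 2.1]
width: 0.0601
grip_force: 11.9
```

```bash
python3 -m creep '[{"dx":0,"dy":-0.0015,"dz":0,"wx":0,"wy":0,"wz":0,"jaw":1},{"dx":0,"dy":0,"dz":0,"wx":0,"wy":0,"wz":0,"jaw":1},{"dx":0,"dy":0,"dz":0,"wx":0,"wy":0,"wz":0,"jaw":0.28},{"dx":0,"dy":0,"dz":0,"wx":0,"wy":0,"wz":0,"jaw":0.22},{"dx":0,"dy":0,"dz":0,"wx":0,"wy":0,"wz":0,"jaw":0.15},{"dx":0,"dy":0,"dz":0,"wx":0,"wy":0,"wz":0,"jaw":0.08},{"dx":0,"dy":0,"dz":0,"wx":0,"wy":0,"wz":0,"jaw":0},{"dx":0,"dy":0,"dz":0,"wx":0,"wy":0,"wz":0,"jaw":0}]'
python3 -m creep '[{"dx":0,"dy":0,"dz":-0.01,"wx":0,"wy":0,"wz":0,"jaw":0},{"dx":0,"dy":0,"dz":-0.02,"wx":0,"wy":0,"wz":0,"jaw":0},{"dx":0,"dy":0,"dz":-0.03,"wx":0,"wy":0,"wz":0,"jaw":0},{"dx":0,"dy":0,"dz":-0.035,"wx":0,"wy":0,"wz":0,"jaw":0},{"dx":0,"dy":0,"dz":-0.035,"wx":0,"wy":0,"wz":0,"jaw":0},{"dx":0,"dy":0,"dz":-0.035,"wx":0,"wy":0,"wz":0,"jaw":0},{"dx":0,"dy":0,"dz":-0.01,"wx":0,"wy":0,"wz":0,"jaw":0},{"dx":0,"dy":0,"dz":0,"wx":0,"wy":0,"wz":0,"jaw":0}]'
python3 - <<'E'
from lib import *
P=camera_params("wrist");o=get_obs();im=camera("wrist");cv2.imwrite("pics/wrist16.png",im)
print(P["xyz"],o["tool_pos"]);b=blob(im,"green",(320,220,120));print(b.min(0),b.max(0))
print(rim("wrist",im,"green",(320,220,120),.057,.032,P))
E
```

```text
time_s: 22.8
tool_pos: [0.4957, 0.0285, 0.0267]
eef_rot: [1.0, 0.001, -0.0, -0.0]
wrist_force: [0.6, -0.4, 0.7]
width: 0.0877
grip_force: 0.0
time_s: 23.47
tool_pos: [0.4976, 0.0284, 0.2054]
eef_rot: [1.0, 0.001, 0.004, -0.0]
wrist_force: [-0.7, -0.1, -0.2]
width: 0.0881
grip_force: 0.0
[0.57993968 0.02849799 0.35092954] [0.49755537 0.02842188 0.20541057]
[283. 170.] [359. 258.]
[494.2  27.2  63. ]
```

Green is placed: rim at (0.494, 0.027), about 2 mm from the stand's centre. On to the white cup.

```bash
python3 -m creep '[{"dx":0.013,"dy":-0.034,"dz":0,"wx":0,"wy":0,"wz":0,"jaw":0},{"dx":0.013,"dy":-0.034,"dz":0,"wx":0,"wy":0,"wz":0,"jaw":0},{"dx":0.013,"dy":-0.034,"dz":0,"wx":0,"wy":0,"wz":0,"jaw":0},{"dx":0.013,"dy":-0.034,"dz":0,"wx":0,"wy":0,"wz":0,"jaw":0},{"dx":0.013,"dy":-0.034,"dz":0,"wx":0,"wy":0,"wz":0,"jaw":0},{"dx":0.013,"dy":-0.034,"dz":0,"wx":0,"wy":0,"wz":0,"jaw":0},{"dx":0.013,"dy":-0.034,"dz":0,"wx":0,"wy":0,"wz":0,"jaw":0},{"dx":0.013,"dy":-0.034,"dz":0,"wx":0,"wy":0,"wz":0,"jaw":0}]'
python3 -m creep '[{"dx":0.013,"dy":-0.034,"dz":0,"wx":0,"wy":0,"wz":0,"jaw":0},{"dx":0,"dy":0,"dz":0.02,"wx":0,"wy":0,"wz":0,"jaw":0},{"dx":0,"dy":0,"dz":0.035,"wx":0,"wy":0,"wz":0,"jaw":0},{"dx":0,"dy":0,"dz":0.035,"wx":0,"wy":0,"wz":0,"jaw":0},{"dx":0,"dy":0,"dz":0.02,"wx":0,"wy":0,"wz":0,"jaw":0},{"dx":0,"dy":0,"dz":0,"wx":0,"wy":0,"wz":0,"jaw":0},{"dx":0,"dy":0,"dz":0,"wx":0,"wy":0,"wz":0,"jaw":0}]'
python3 - <<'E'
from lib import *
P=camera_params("wrist");o=get_obs();im=camera("wrist");cv2.imwrite("pics/wrist17.png",im)
print(P["xyz"],o["tool_pos"],o["eef_rot"])
b=blob(im,"white",(310,250,80));print(b.min(0),b.max(0),rim("wrist",im,"white",(310,250,80),.045,.032,P))
E
```

```text
time_s: 24.18
tool_pos: [0.5985, 0.3017, 0.1995]
eef_rot: [1.0, 0.001, -0.002, 0.001]
wrist_force: [0.3, -0.7, -0.2]
width: 0.0884
grip_force: 0.0
time_s: 24.77
tool_pos: [0.6107, 0.3336, 0.0893]
eef_rot: [1.0, 0.001, -0.002, 0.001]
wrist_force: [0.7, 0.4, 0.2]
width: 0.0877
grip_force: 0.0
[0.69477865 0.33419438 0.23380217] [0.61072567 0.33356035 0.08925624] [ 9.99996317e-01  7.13279328e-04 -2.22314685e-03  1.38392215e-03]
[260. 199.] [372. 309.] [616.3 335.5  62.2]
```

```bash
python3 -m creep '[{"dx":0.0045,"dy":-0.0012,"dz":0,"wx":0,"wy":0,"wz":0,"jaw":0},{"dx":0,"dy":0,"dz":0.015,"wx":0,"wy":0,"wz":0,"jaw":0},{"dx":0,"dy":0,"dz":0.025,"wx":0,"wy":0,"wz":0,"jaw":0},{"dx":0,"dy":0,"dz":0.02,"wx":0,"wy":0,"wz":0,"jaw":0},{"dx":0,"dy":0,"dz":0.01,"wx":0,"wy":0,"wz":0,"jaw":0},{"dx":0,"dy":0,"dz":0.003,"wx":0,"wy":0,"wz":0,"jaw":0},{"dx":0,"dy":0,"dz":0,"wx":0,"wy":0,"wz":0,"jaw":0},{"dx":0,"dy":0,"dz":0,"wx":0,"wy":0,"wz":0,"jaw":0}]'
```

```text
time_s: 25.48
tool_pos: [0.6178, 0.3361, 0.0198]
eef_rot: [1.0, 0.001, 0.001, -0.0]
wrist_force: [0.5, -0.3, 0.3]
width: 0.0885
grip_force: 0.0
```

```bash
python3 -m creep '[{"dx":-0.0015,"dy":0.0005,"dz":0.006,"wx":0,"wy":0,"wz":0,"jaw":0.1},{"dx":0,"dy":0,"dz":0,"wx":0,"wy":0,"wz":0,"jaw":0.15},{"dx":0,"dy":0,"dz":0,"wx":0,"wy":0,"wz":0,"jaw":0.2},{"dx":0,"dy":0,"dz":0,"wx":0,"wy":0,"wz":0,"jaw":0.24},{"dx":0,"dy":0,"dz":0,"wx":0,"wy":0,"wz":0,"jaw":0.28},{"dx":0,"dy":0,"dz":0,"wx":0,"wy":0,"wz":0,"jaw":0.33},{"dx":0,"dy":0,"dz":0,"wx":0,"wy":0,"wz":0,"jaw":0.5},{"dx":0,"dy":0,"dz":0,"wx":0,"wy":0,"wz":0,"jaw":1}]' 12
python3 -m creep '[{"dx":0,"dy":0,"dz":0,"wx":0,"wy":0,"wz":0,"jaw":1},{"dx":0,"dy":0,"dz":-0.004,"wx":0,"wy":0,"wz":0,"jaw":1},{"dx":0,"dy":0,"dz":-0.01,"wx":0,"wy":0,"wz":0,"jaw":1},{"dx":0,"dy":0,"dz":-0.02,"wx":0,"wy":0,"wz":0,"jaw":1},{"dx":0,"dy":0,"dz":-0.03,"wx":0,"wy":0,"wz":0,"jaw":1},{"dx":0,"dy":0,"dz":-0.03,"wx":0,"wy":0,"wz":0,"jaw":1},{"dx":0,"dy":0,"dz":-0.03,"wx":0,"wy":0,"wz":0,"jaw":1},{"dx":0,"dy":0,"dz":0,"wx":0,"wy":0,"wz":0,"jaw":1}]'
```

```text
time_s: 26.15
tool_pos: [0.6156, 0.3354, 0.0131]
eef_rot: [1.0, 0.001, 0.0, -0.0]
wrist_force: [0.3, -0.2, 2.4]
width: 0.0605
grip_force: 11.8
time_s: 26.82
tool_pos: [0.6195, 0.337, 0.1444]
eef_rot: [1.0, 0.001, 0.006, -0.003]
wrist_force: [1.4, 0.8, 0.2]
width: 0.0609
grip_force: 11.9
```

```bash
python3 -m creep '[{"dx":-0.0285,"dy":-0.005,"dz":0,"wx":0,"wy":0,"wz":0,"jaw":1},{"dx":-0.0285,"dy":-0.005,"dz":0,"wx":0,"wy":0,"wz":0,"jaw":1},{"dx":-0.0285,"dy":-0.005,"dz":0,"wx":0,"wy":0,"wz":0,"jaw":1},{"dx":-0.0285,"dy":-0.005,"dz":0,"wx":0,"wy":0,"wz":0,"jaw":1},{"dx":-0.0285,"dy":-0.005,"dz":0,"wx":0,"wy":0,"wz":0,"jaw":1},{"dx":-0.0265,"dy":-0.005,"dz":0,"wx":0,"wy":0,"wz":0,"jaw":1},{"dx":0,"dy":0,"dz":0,"wx":0,"wy":0,"wz":0,"jaw":1},{"dx":0,"dy":0,"dz":0,"wx":0,"wy":0,"wz":0,"jaw":1}]'
python3 - <<'E'
from lib import *
P=camera_params("wrist");o=get_obs();im=camera("wrist");cv2.imwrite("pics/wrist18.png",im)
print(P["xyz"],o["tool_pos"],o["eef_rot"])
hsv=cv2.cvtColor(im,cv2.COLOR_BGR2HSV); m=cv2.inRange(hsv,(0,0,120),(179,70,255))
for r in range(154,340,12):
    x=np.flatnonzero(m[r,215:425])+215
    if len(x): print(r,x[0],x[-1],(x[0]+x[-1])/2)
k=blob(im,"white",(320,200,120));k=k[k[:,1]<238];print(cv2.fitEllipse((cast("wrist",k,.012,P)[0]*1000).astype(np.float32)))
E
```

```text
time_s: 27.48
tool_pos: [0.4445, 0.3658, 0.137]
eef_rot: [1.0, 0.002, -0.001, -0.0]
wrist_force: [0.7, -0.3, 0.7]
width: 0.0607
grip_force: 11.9
[0.52809675 0.36626018 0.28181602] [0.4445076  0.36578072 0.13700265] [ 9.99997246e-01  2.27186595e-03 -5.87891084e-04 -1.31810124e-06]
178 299 336 317.5
190 281 356 318.5
202 273 360 316.5
214 267 363 315.0
226 267 366 316.5
238 273 362 317.5
250 281 352 316.5
262 280 359 319.5
274 271 368 319.5
286 262 376 319.0
298 253 386 319.5
310 245 393 319.0
322 240 399 319.5
334 238 401 319.5
((447.0602111816406, 368.20465087890625), (71.25384521484375, 71.9361801147461), 75.39231872558594)
```

The white cup hangs upright, and the stand is at (0.447, 0.368) with a 71.5 mm disc. Lowering.

```bash
python3 -m creep '[{"dx":0.001,"dy":-0.001,"dz":0,"wx":0,"wy":0,"wz":0,"jaw":1},{"dx":0,"dy":0,"dz":0.02,"wx":0,"wy":0,"wz":0,"jaw":1},{"dx":0,"dy":0,"dz":0.03,"wx":0,"wy":0,"wz":0,"jaw":1},{"dx":0,"dy":0,"dz":0.025,"wx":0,"wy":0,"wz":0,"jaw":1},{"dx":0,"dy":0,"dz":0.015,"wx":0,"wy":0,"wz":0,"jaw":1},{"dx":0,"dy":0,"dz":0.005,"wx":0,"wy":0,"wz":0,"jaw":1},{"dx":0,"dy":0,"dz":0,"wx":0,"wy":0,"wz":0,"jaw":1},{"dx":0,"dy":0,"dz":0,"wx":0,"wy":0,"wz":0,"jaw":1}]'
```

```text
time_s: 28.2
tool_pos: [0.4486, 0.3658, 0.0422]
eef_rot: [1.0, 0.0, 0.001, -0.0]
wrist_force: [-0.7, -0.4, -0.4]
width: 0.0609
grip_force: 11.9
```

```bash
python3 -m creep '[{"dx":-0.001,"dy":-0.002,"dz":0.006,"wx":0,"wy":0,"wz":0,"jaw":1},{"dx":0,"dy":0,"dz":0.005,"wx":0,"wy":0,"wz":0,"jaw":1},{"dx":0,"dy":0,"dz":0.004,"wx":0,"wy":0,"wz":0,"jaw":1},{"dx":0,"dy":0,"dz":0.001,"wx":0,"wy":0,"wz":0,"jaw":1},{"dx":0,"dy":0,"dz":0,"wx":0,"wy":0,"wz":0,"jaw":1},{"dx":0,"dy":0,"dz":0,"wx":0,"wy":0,"wz":0,"jaw":1}]'
```

```text
time_s: 28.7
tool_pos: [0.4467, 0.3687, 0.0268]
eef_rot: [1.0, 0.001, 0.001, -0.001]
wrist_force: [-0.9, 0.7, 4.9]
width: 0.0607
grip_force: 11.8
```

Light contact on the stand. Release and retreat.

```bash
python3 -m creep '[{"dx":0,"dy":0,"dz":0,"wx":0,"wy":0,"wz":0,"jaw":0.28},{"dx":0,"dy":0,"dz":0,"wx":0,"wy":0,"wz":0,"jaw":0.22},{"dx":0,"dy":0,"dz":0,"wx":0,"wy":0,"wz":0,"jaw":0.15},{"dx":0,"dy":0,"dz":0,"wx":0,"wy":0,"wz":0,"jaw":0.08},{"dx":0,"dy":0,"dz":0,"wx":0,"wy":0,"wz":0,"jaw":0},{"dx":0,"dy":0,"dz":0,"wx":0,"wy":0,"wz":0,"jaw":0}]'
python3 -m creep '[{"dx":0,"dy":0,"dz":-0.01,"wx":0,"wy":0,"wz":0,"jaw":0},{"dx":0,"dy":0,"dz":-0.02,"wx":0,"wy":0,"wz":0,"jaw":0},{"dx":0,"dy":0,"dz":-0.03,"wx":0,"wy":0,"wz":0,"jaw":0},{"dx":0,"dy":0,"dz":-0.035,"wx":0,"wy":0,"wz":0,"jaw":0},{"dx":0,"dy":0,"dz":-0.035,"wx":0,"wy":0,"wz":0,"jaw":0},{"dx":0,"dy":0,"dz":-0.035,"wx":0,"wy":0,"wz":0,"jaw":0},{"dx":0,"dy":0,"dz":-0.01,"wx":0,"wy":0,"wz":0,"jaw":0},{"dx":0,"dy":0,"dz":0,"wx":0,"wy":0,"wz":0,"jaw":0}]'
python3 - <<'E'
from lib import *
P=camera_params("wrist");im=camera("wrist");cv2.imwrite("pics/wrist19.png",im)
print(rim("wrist",im,"white",(320,220,70),.057,.032,P),get_obs()["tool_pos"])
s=camera("scene");cv2.imwrite("pics/scene19.png",s)
a=cv2.resize(im[100:340],(640,240));b=s[140:400,150:450]
cv2.imwrite("pics/final.png",np.vstack([im[100:340],cv2.resize(b,(415,360))]  if 0 else [im[100:300],cv2.copyMakeBorder(cv2.resize(b,(460,399)),0,0,0,180,0)]))
E
```

```text
time_s: 29.2
tool_pos: [0.4463, 0.3679, 0.0257]
eef_rot: [1.0, 0.001, -0.0, 0.0]
wrist_force: [-0.3, 0.1, 0.4]
width: 0.0878
grip_force: 0.0
time_s: 29.87
tool_pos: [0.448, 0.3692, 0.2045]
eef_rot: [1.0, 0.001, 0.003, -0.002]
wrist_force: [0.3, 0.2, -1.4]
width: 0.0882
grip_force: 0.0
[444.9 368.9  63.7] [0.44674836 0.36831319 0.20211856]
```

View pics/final.png

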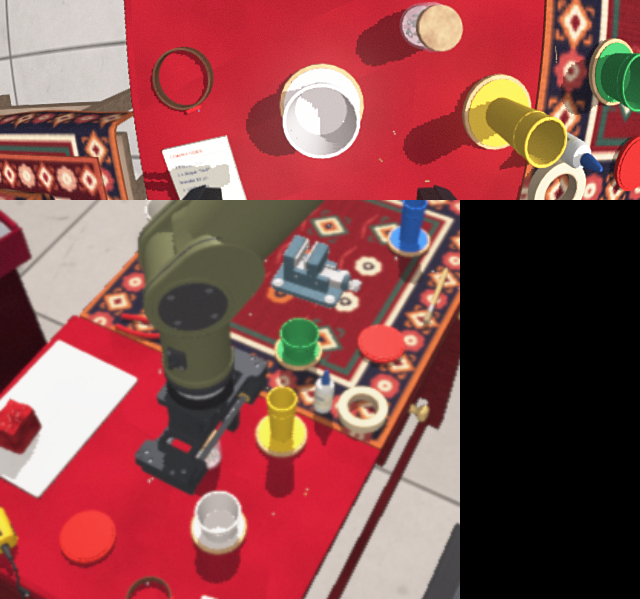

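All four cups are upright on their own stands: in the scene crop, white at (218,520), yellow at (281,420), green at (298,340) and blue at (410,230). Glue and jar still stand where they were, and the arm is clear, so I'll hand in.

```bash
python3 -c "
from station import *
print(sign_off())"
```

```text
the job is handed in; nothing more can be done
None
```

The job is handed in: by my last camera measurements all four cups stand upright within about 3 mm of the middle of their own stands, the jar and glue bottle look undisturbed, and it took about 30 s of the 128 s allowed.

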